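Clamp the power module and pinch its bonded blades

ROBOT

A 6-joint arm with a two-finger parallel gripper is mounted at the origin on the work surface. World frame = base frame: x ahead of the robot, y to its left, z up, the work surface at z = 0. Lengths are in mm, angles in rad, forces in N, time in s.
With the tool pointing down it reaches from about 275 to 1000 mm from the base axis. Payload 8.4 kg.
Tool frame: the origin (TCP) lies between the finger pads; the fingertips stand 22 mm ahead of it and the grasp point (between the pads) lies 3 mm ahead of it (r.nose_length is the z of the fingertips in the tool frame, in mm); z points along the fingers, y is the line along which they close (so a half turn about z gives the same grasp; the last joint's range is limited). The gripper opens to 85 mm and grips with 20 to 120 N. Pads are 22 mm wide; open, the fingers measure 114 mm over their backs; the gripper's body (76 mm by 85 mm) begins 54 mm behind the grasp point. The pads swing forward as they close: fully open they stand 13 mm farther back than shut.
Start: joints at [1.318, 0.353, 1.633, -0, 1.155, -0.002], TCP at [155.11, 605.449, 253.281] pointing down, gripper open.
Joint ranges: [-2.63, 2.63], [-0.92, 2.1], [0.06, 2.66], [-1.3, 4.44], [0, 2.69], [-3.02, 3.02]. Speed limits (rad/s): [2.22, 2.22, 2.79, 3.14, 3.14, 3.14].

INTERFACE

Orientations are given as [roll, pitch, yaw] about the fixed x, y, z axes, in that order (R = Rz(yaw) Ry(pitch) Rx(roll)).
In Python, from rig import r gives the robot as it stands.
- The arm moves only by the shell command python3 steer.py 'ROWS' [FORCE]. ROWS is rows parted by semicolons, their numbers by spaces, 1 to 5 of them, each of 7 numbers: a rotation vector rx, ry, rz in rad, then dx, dy, dz in mm, then the opening from 0.0 (shut) to 1.0 (fully open); each row shifts and turns the commanded pose from where the row before left it, along the tool's axes as they then stand; what a row does not reach is not made up. A row lasts 1/12 s, in which the tool goes at most 41.7 mm and 0.125 rad, less where a joint would pass 70% of its speed; a pose out of reach is approached as far as the arm can. The fingers move at their own pace and stop on an object; FORCE is the grip in N (left out, the last holds). Time passes only in rows, so rows that do not move let the fingers close. It prints the time, the measured TCP pose, the force, the opening and the grip force at its end.
- r.sense(): the state, without advancing time (a new reading comes with each control period).
- r.grab_frame(name): name is "side" or "top" or "wrist"; returns the picture (384x512x3 uint8, red, green, blue); there is no depth.
- r.camera_params(name): a dict with "fx", "fy", "cx", "cy" (pixels), "rvec" (rotation vector, rad) and "tvec" (3), from world to camera coordinates, as OpenCV has them. Camera axes: x right, y down, z forward; pixel columns grow to the right and rows downward; lengths in mm; the calibration is good to about 2 mm. The wrist camera is an equidistant fisheye: a pixel r from the principal point sees the ray r / f radians off the axis. A picture is of the moment at which its call begins: read the wrist's pose just before it. camera_params takes no time and is no camera call; for the wrist camera it gives the pose at the moment of the call.
- r.sign_off(): hands the job in; it is judged then, once.
The state is a dict: "clock": time; "qpos": joint angles; "qvel": joint speeds; "joint_efforts": joint torques, N m; "eef_pos": TCP position; "tcp_rot": TCP orientation; "contact_force": force on the tool from outside, world axes, zero at the start; "wrist_torque": the same for the moment, N m; "opening": opening from 0.0 (shut) to 1.0 (fully open); "grasp_force": force on a finger pad.
Only numpy, scipy, OpenCV 4.12 (cv2) and the standard library are available. Lean on these libraries where they do the work, as an engineer would, in place of code of your own. Each camera call takes 0.05 s, during which the arm holds its last target. There are 200 camera calls.

TASK

Take the wooden spacer block out of the vise and set it down on the bench, stand the power module on the vise bed between the jaws, centred along them, and wind the crank clockwise until the sliding jaw holds it tight against the fixed jaw. Then clip every spring clamp on the bench well onto one of the module's upright copper blades, one clamp to a blade, so that both pads pinch the blade, and leave them there. Do not disturb the bottle, the screwdriver or the parts tray.

Things in the scene. Friction and masses are not known exactly. Their poses are not given: they have to be found in the camera images.
- vise: Fixture vise bolted to the bench, aluminium bed 190 x 300 mm, bed top 15 mm above the bench. Origin on the bench below the centre of the clamped module; x points from the sliding jaw (robot side) to the fixed jaw, y along the jaws, z up. Fixed jaw face at x = +25 mm. Both jaws: y from -75 to +75 mm, 24 mm thick, tops 40 mm above the bench. Round gear box with the crank on top at y = -225 mm.
- jaw: Sliding steel jaw; origin on its clamping face at mid length, 15.5 mm above the bench; x points at the fixed jaw. The gap between the jaw faces is 82 mm minus 2.8 mm per radian of the crank, so on the 50 mm thick module it stops at a crank angle of about 11.4. It stays where it is left (self-locking).
- crank (a joint): Angle of the crank, rad, growing clockwise seen from above, which closes the jaw; 0 to 14, starts between 0 and 4, tight on the module at about 11.4. Vertical axis; needs about 4 N at the knob, stays where it is left, and goes stiff when the jaw grips the module: then about 10 N at the knob makes it tight.
- crank_axis (a point): Point on the crank's vertical axis, 80 mm above the bench.
- crank_knob (a point): Middle of the crank's upright black knob, 80 mm above the bench: a freely spinning round grip, 18 mm diameter, from 57 to 102 mm above the bench, 45 mm from the crank axis. The flat crank arm below it has its top 56 mm above the bench.
- module: Grey power module, a block 50 (x) x 200 (y) x 60 mm (z), 0.5 to 0.9 kg, with three upright copper blades on top (at y = -85, 0, +85 mm). Origin at the centre of its underside; y along its length, z up. The same seen from either long side.
- spacer: Plain wooden spacer block, 36 (x) x 60 (y) x 70 mm (z), 0.12 kg, that stands on the vise bed between the open jaws at the start. Origin at the centre of its underside.
- spacer_center (a point): Centre of the spacer block, 35 mm above its underside.
- blade1 (a point): Centre of the upright copper blade at y = -85 mm on the module: a plate 40 mm wide (module x, -20 to +20 mm), 6 mm thick (module y), 36 mm tall (60 to 96 mm above the module's underside; this point is at 78 mm).
- blade2 (a point): Centre of the upright copper blade at y = 0 on the module: a plate 40 mm wide (module x, -20 to +20 mm), 6 mm thick (module y), 36 mm tall (60 to 96 mm above the module's underside; this point is at 78 mm).
- blade3 (a point): Centre of the upright copper blade at y = +85 mm on the module: a plate 40 mm wide (module x, -20 to +20 mm), 6 mm thick (module y), 36 mm tall (60 to 96 mm above the module's underside; this point is at 78 mm).
- clamp1: Sprung hinged clamp lying flat, like a large clothes peg: 102 mm long, 24 mm thick, 60 g, dark steel jaws with rubber pads, black handles; may be absent. Origin at the hinge, on the underside; z is the hinge axis, x points to the mouth (pads x = 24 to 44 mm; handles back to -58 mm). The frame belongs to one half: with the jaws shut the clamp's line of symmetry lies 0.07 rad clockwise of x about z.
- clamp1_mouth (a point): Middle of the rubber pads: 34 mm ahead of the hinge, at half of the thickness.
- clamp1_arm (a joint): Opening angle of the clamp, rad: 0 jaws shut on nothing, about 0.14 with the pads flat on a blade, 0.45 squeezed fully open (19 mm between the pad tips). Squeeze the handles 42 mm behind the hinge: over their outside they measure 48 mm there shut (56 mm at their ends), 43 mm on a blade, 30 mm (faces parallel) at the stop, which takes about 11 N; a 25 N grip holds it open.
- clamp2: Sprung hinged clamp lying flat, like a large clothes peg: 102 mm long, 24 mm thick, 60 g, dark steel jaws with rubber pads, black handles; may be absent. Origin at the hinge, on the underside; z is the hinge axis, x points to the mouth (pads x = 24 to 44 mm; handles back to -58 mm). The frame belongs to one half: with the jaws shut the clamp's line of symmetry lies 0.07 rad clockwise of x about z.
- clamp2_mouth (a point): Middle of the rubber pads: 34 mm ahead of the hinge, at half of the thickness.
- clamp2_arm (a joint): Opening angle of the clamp, rad: 0 jaws shut on nothing, about 0.14 with the pads flat on a blade, 0.45 squeezed fully open (19 mm between the pad tips). Squeeze the handles 42 mm behind the hinge: over their outside they measure 48 mm there shut (56 mm at their ends), 43 mm on a blade, 30 mm (faces parallel) at the stop, which takes about 11 N; a 25 N grip holds it open.
- clamp3: Sprung hinged clamp lying flat, like a large clothes peg: 102 mm long, 24 mm thick, 60 g, dark steel jaws with rubber pads, black handles; may be absent. Origin at the hinge, on the underside; z is the hinge axis, x points to the mouth (pads x = 24 to 44 mm; handles back to -58 mm). The frame belongs to one half: with the jaws shut the clamp's line of symmetry lies 0.07 rad clockwise of x about z.
- clamp3_mouth (a point): Middle of the rubber pads: 34 mm ahead of the hinge, at half of the thickness.
- clamp3_arm (a joint): Opening angle of the clamp, rad: 0 jaws shut on nothing, about 0.14 with the pads flat on a blade, 0.45 squeezed fully open (19 mm between the pad tips). Squeeze the handles 42 mm behind the hinge: over their outside they measure 48 mm there shut (56 mm at their ends), 43 mm on a blade, 30 mm (faces parallel) at the stop, which takes about 11 N; a 25 N grip holds it open.
- bottle: White dispensing bottle, 56 mm diameter, 120 mm tall, standing on the bench; origin under its centre. Leave alone.
- driver: Screwdriver lying on the bench; origin under its middle. Leave alone.
- tray: Grey divided parts tray, 150 x 110 x 30 mm; origin under its centre. Leave alone.

How it is judged (in metres and radians):
On the way, in this order (a step that is already met when the one before it is completed fails the run):
1. the spacer block is out of the vise, on the bench (height (world z) of spacer_center below 0.04 m and contact force between spacer and vise below 0.3 N), for 0.2 s.
2. the module stands on the vise bed between the jaws (x of module in the frame of vise between -0.024 and 0.006 m and y of module in the frame of vise between -0.03 and 0.03 m and z of module in the frame of vise between 0.011 and 0.019 m and angle between the y axis of module and the y axis of vise, either way round below 0.25 rad and angle between module's own z axis and vertical below 0.08 rad), for 0.2 s.
3. the module is clamped tight in the vise (x of module in the frame of vise between -0.004 and 0.004 m and y of module in the frame of vise between -0.03 and 0.03 m and z of module in the frame of vise between 0.011 and 0.019 m and angle between the y axis of module and the y axis of vise, either way round below 0.05 rad and angle between module's own z axis and vertical below 0.08 rad and contact force between jaw and module above 5 N), for 0.2 s.
4. a clamp pinches a blade, after the vise is tight (((value of joint clamp1_arm between 0.09 and 0.24 rad and (distance between clamp1_mouth and blade1 below 0.026 m or distance between clamp1_mouth and blade2 below 0.026 m or distance between clamp1_mouth and blade3 below 0.026 m)) or (value of joint clamp2_arm between 0.09 and 0.24 rad and (distance between clamp2_mouth and blade1 below 0.026 m or distance between clamp2_mouth and blade2 below 0.026 m or distance between clamp2_mouth and blade3 below 0.026 m)) or (value of joint clamp3_arm between 0.09 and 0.24 rad and (distance between clamp3_mouth and blade1 below 0.026 m or distance between clamp3_mouth and blade2 below 0.026 m or distance between clamp3_mouth and blade3 below 0.026 m)))), for 0.2 s.
At the end, for the whole second after the job is handed in: Module upright on the vise bed, within 30 mm of the jaws' middle, held between both jaws with over 5 N; each clamp present has its mouth within 26 mm of a blade's centre, blade between its pads (0.09 to 0.24 rad); spacer on the bench (centre below 40 mm), off the vise; all at rest (all of step 1 and all of step 3 and value of joint clamp1_arm between 0.09 and 0.24 rad and (distance between clamp1_mouth and blade1 below 0.026 m or distance between clamp1_mouth and blade2 below 0.026 m or distance between clamp1_mouth and blade3 below 0.026 m) and value of joint clamp2_arm between 0.09 and 0.24 rad and (distance between clamp2_mouth and blade1 below 0.026 m or distance between clamp2_mouth and blade2 below 0.026 m or distance between clamp2_mouth and blade3 below 0.026 m) and value of joint clamp3_arm between 0.09 and 0.24 rad and (distance between clamp3_mouth and blade1 below 0.026 m or distance between clamp3_mouth and blade2 below 0.026 m or distance between clamp3_mouth and blade3 below 0.026 m) and linear speed of each of module, spacer, clamp1, clamp2, clamp3 below 0.02 m/s); the robot touches nothing.
It fails at once if the bottle is moved more than 25 mm (distance of bottle from where it was at the start of the episode above 0.025 m).
It fails at once if the screwdriver is moved more than 25 mm (distance of driver from where it was at the start of the episode above 0.025 m).
It fails at once if the parts tray is moved more than 25 mm (distance of tray from where it was at the start of the episode above 0.025 m).
Of clamp1, clamp2, clamp3 only 2 to 3 are there at a start; the rules pass over those that are not, and their reading is None.
At some moment in a run one of module, clamp1, clamp2, clamp3 may be knocked a few centimetres aside while the robot is not near it.
It also fails if it takes over 210 s, if anything falls off the work surface, if the arm or the gripper's body presses on something with over 40 N, if the wrist force passes 120 N, or if a joint passes its speed limit or range.

## Working session

There is one attempt and no reset: what is moved stays moved. The work goes in short steps, Python scripts to look and compute and a shell command to move; the robot and the scene stay as the last step left them, time stands still between calls to the robot, and variables do not carry over. Pictures are saved under pics/ and viewed, at most 14 in all, crops included, and the job is handed in when it is done.

```bash
ls; mkdir -p pics; python3 - <<'E'
from rig import r
import cv2,numpy as np
for n in ("side","top"):
    cv2.imwrite(f"pics/{n}0.png",cv2.resize(r.grab_frame(n)[:,:,::-1],(768,576),interpolation=cv2.INTER_CUBIC))
    print(n,r.camera_params(n))
print(r.sense())
E
```

```text
pics
rig.py
steer.py
side {'fx': 450.7117272411035, 'fy': 450.7117272411035, 'cx': 251.8113726778263, 'cy': 195.5898709787727, 'rvec': array([ 2.2740271 , -0.98396199,  0.33297804]), 'tvec': array([-369.68557283,  347.28501521, 1080.43218779])}
top {'fx': 357.5768142842313, 'fy': 357.5768142842313, 'cx': 261.9606101156907, 'cy': 190.6313287740618, 'rvec': array([ 2.22401163, -2.18375631,  0.05442872]), 'tvec': array([ -14.72782946,  506.46771523, 1272.08566878])}
{'clock': 0.1, 'qpos': array([ 1.31760107e+00,  3.53549102e-01,  1.63407060e+00,  4.51204855e-06,
        1.15521046e+00, -2.41892181e-03]), 'qvel': array([ 0.00235849, -0.00200755, -0.00234103,  0.0008371 ,  0.00099527,
       -0.00158418]), 'joint_efforts': array([ 8.76947179e-04, -6.06355691e+01, -3.42821145e+01,  9.87589146e-05,
        4.05983068e-03,  2.37214476e-05]), 'eef_pos': array([155.00542804, 605.05207107, 252.6507078 ]), 'tcp_rot': array([-3.14035515e+00, -7.11915736e-06,  2.89081449e+00]), 'contact_force': array([-0.12906014,  0.56540016, -0.46915586]), 'wrist_torque': array([-0.01251871, -0.03810157,  0.01900811]), 'grasp_force': 0.0, 'opening': 1.0029152831223462}
```
View pics/top0.png

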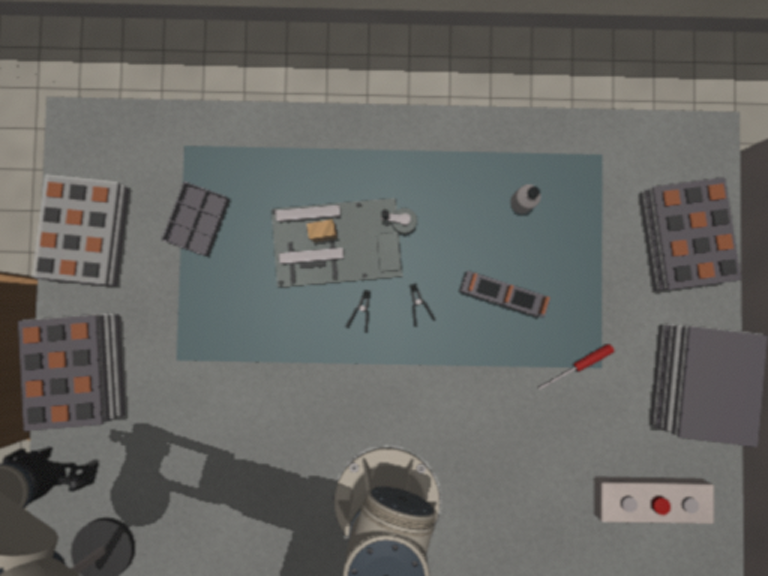

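View pics/side0.png

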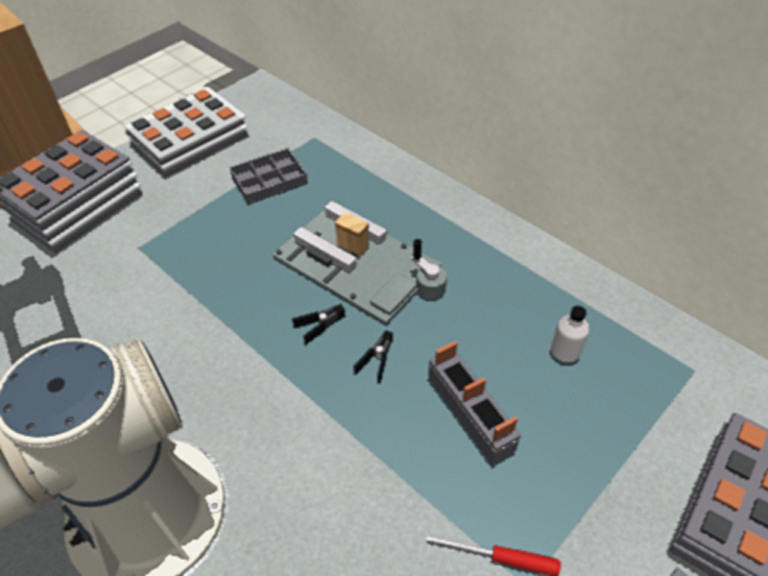

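The top view (768 px scale) shows the vise near (325,240) with the spacer at (321,229) and the crank at (402,218). The module is at (505,293). There are two clamps, with hinges at (364,308) and (418,303) and mouths pointing away from the robot. The side view agrees.

```bash
cat > h.py <<'E'
from rig import r
import numpy as np, cv2
from scipy.spatial.transform import Rotation as Ro
def cast(cam,uv,z,p=None):
    """pixels (512x384) -> world points on plane z"""
    p=p or r.camera_params(cam); R=cv2.Rodrigues(np.array(p["rvec"]))[0]; C=-R.T@p["tvec"]
    d=(np.atleast_2d(uv).astype(float)-[p["cx"],p["cy"]])/p["fx"]
    if cam=="wrist":
        th=np.linalg.norm(d,axis=1,keepdims=True); ray=np.hstack([d/np.maximum(th,1e-9)*np.sin(th),np.cos(th)])
    else: ray=np.hstack([d,np.ones((len(d),1))])
    w=ray@R
    return C+w*((z-C[2])/w[:,2])[:,None]
def proj(cam,P,p=None):
    p=p or r.camera_params(cam); R=cv2.Rodrigues(np.array(p["rvec"]))[0]
    c=np.atleast_2d(P)@R.T+p["tvec"]
    if cam=="wrist":
        n=np.linalg.norm(c[:,:2],axis=1,keepdims=True); q=c[:,:2]/np.maximum(n,1e-9)*np.arctan2(n,c[:,2:])
    else: q=c[:,:2]/c[:,2:]
    return q*p["fx"]+[p["cx"],p["cy"]]
def go(x,y,z,yaw=None):
    """offset in tool axes (pure translation first) and rz to reach a downward pose"""
    s=r.sense(); R=Ro.from_euler("xyz",s["tcp_rot"])
    d=R.inv().apply(np.array([x,y,z])-s["eef_pos"])
    out=[np.round(d,1)]
    if yaw is not None:
        dy=(yaw-s["tcp_rot"][2]+np.pi/2)%np.pi-np.pi/2
        out.append(("rz",round(-dy,3)))
        R2=R*Ro.from_rotvec([0,0,-dy]); out.append(("after turn",np.round(R2.inv().apply(np.array([x,y,z])-s["eef_pos"]),1)))
    print(*out,"q6",round(s["qpos"][5],2))
def snap(cam,name,crop=None,k=1.5):
    p=r.camera_params(cam); im=r.grab_frame(cam); np.savez(f"pics/{name}.npz",im=im,**p)
    c=im if crop is None else im[crop[1]:crop[3],crop[0]:crop[2]]
    cv2.imwrite(f"pics/{name}.png",cv2.resize(c[:,:,::-1],None,fx=k,fy=k,interpolation=cv2.INTER_CUBIC))
    return im,p
def load(name):
    f=np.load(f"pics/{name}.npz"); p={k:f[k] if f[k].ndim else float(f[k]) for k in f if k!="im"}; return f["im"],p
E
python3 - <<'E'
from h import *
for n,uv,z in [("spacer",(321,227),85),("fixL",(277,214),40),("fixR",(340,211),40),("slL",(280,257),40),("slR",(343,254),40),("axis",(402,218),56),("knob",(387,214),102),("modA",(464,280),60),("modB",(547,306),60),("c1h",(364,308),20),("c1m",(366,293),20),("c2h",(418,302),20),("c2m",(414,285),20),("bottle",(526,200),60),("tray",(196,220),30)]:
    print(n,cast("top",np.array(uv)/1.5,z)[0].round())
go(600,150,400,0); go(600,150,400,np.pi)
E
```

```text
spacer [634. 160.  85.]
fixL [669. 270.  40.]
fixR [679. 122.  40.]
slL [568. 260.  40.]
slR [578. 113.  40.]
axis [663. -23.  56.]
knob [663.  11. 102.]
modA [ 521. -168.   60.]
modB [ 465. -360.   60.]
c1h [453.  62.  20.]
c1m [488.  58.  20.]
c2h [469. -66.  20.]
c2m [509. -55.  20.]
bottle [ 710. -310.   60.]
tray [653. 462.  30.]
[-544.  -330.6 -146.9] ('rz', np.float64(-0.251)) ('after turn', array([-444.9, -455.2, -146.9])) q6 -0.0
[-544.  -330.6 -146.9] ('rz', np.float64(-0.251)) ('after turn', array([-444.9, -455.2, -146.9])) q6 -0.0
```

```bash
R='0 0 0.125 0 0 -10 1'; python3 steer.py '0 0 0.125 0 0 -10 1;0 0 0.125 0 0 -10 1;0 0 0.125 0 0 -10 1;0 0 0.125 0 0 -10 1;0 0 0.125 0 0 -10 1' 40; python3 steer.py '0 0 0.125 0 0 -10 1;0 0 0.125 0 0 -10 1;0 0 0.125 0 0 -10 1;0 0 0.125 0 0 -10 1;0 0 0.125 0 0 -10 1'
python3 - <<'E'
from h import *
go(560,100,380,1.637)
E
```

```text
clock: 0.52
eef_pos: [155.0, 605.2, 303.3]
tcp_rot: [-3.141, 0.001, 2.26]
contact_force: [0.4, 0.7, -0.2]
opening: 1.002
grasp_force: 0.0
clock: 0.93
eef_pos: [155.0, 605.2, 353.3]
tcp_rot: [-3.141, 0.001, 1.635]
contact_force: [0.4, 0.2, -0.4]
opening: 1.0
grasp_force: 0.0
[-530.   371.9  -26.4] ('rz', np.float64(-0.002)) ('after turn', array([-530.9,  370.6,  -26.4])) q6 1.25
```

```bash
python3 steer.py '0 0 0 -33 23 -1.6 1;0 0 0 -33 23 -1.6 1;0 0 0 -33 23 -1.6 1;0 0 0 -33 23 -1.6 1;0 0 0 -33 23 -1.6 1' >/dev/null; python3 steer.py '0 0 0 -33 23 -1.6 1;0 0 0 -33 23 -1.6 1;0 0 0 -33 23 -1.6 1;0 0 0 -33 23 -1.6 1;0 0 0 -33 23 -1.6 1'>/dev/null; python3 steer.py '0 0 0 -33 23 -1.6 1;0 0 0 -33 23 -1.6 1;0 0 0 -33 23 -1.6 1;0 0 0 -33 23 -1.6 1;0 0 0 -33 23 -1.6 1'; python3 steer.py '0 0 0 -33 23 -1.6 1;0 0 0 0 0 0 1;0 0 0 0 0 0 1'
python3 - <<'E'
from h import *
snap("wrist","w1")
E
```

```text
clock: 2.18
eef_pos: [534.6, 133.9, 377.2]
tcp_rot: [-3.141, -0.0, 1.641]
contact_force: [0.7, 0.3, -0.4]
opening: 1.002
grasp_force: 0.0
clock: 2.43
eef_pos: [559.9, 102.7, 378.2]
tcp_rot: [-3.14, 0.0, 1.637]
contact_force: [-0.8, -0.5, -0.2]
opening: 0.999
grasp_force: 0.0
```

View pics/w1.png

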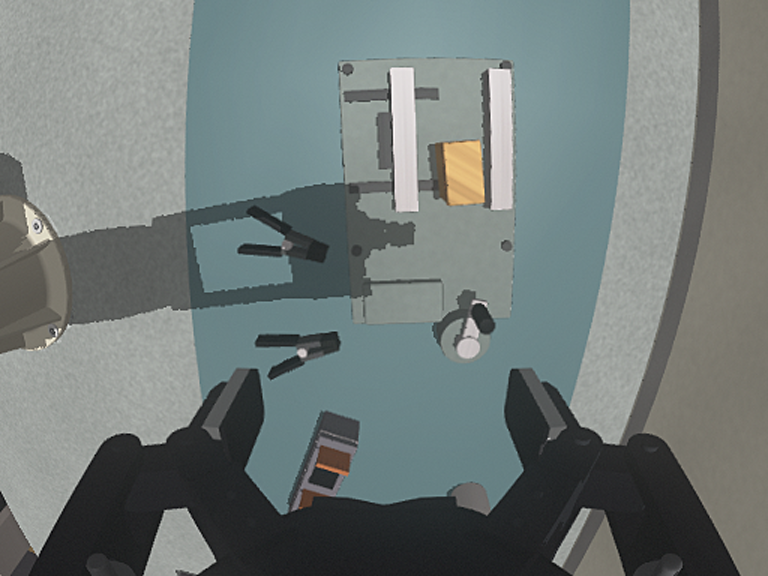

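The wrist view (768 scale) shows the jaws at (402,140) and (499,140), the spacer top at (463,172), the crank axis at (467,347), and the knob top at (485,318). Next I'll measure these by casting mask contours onto planes at the right heights.

```bash
python3 - <<'E'
from h import *
im,p=load("w1"); hsv=cv2.cvtColor(im,cv2.COLOR_RGB2HSV)
def rects(m,z,amin=150,roi=None):
    if roi: k=np.zeros_like(m); x0,y0,x1,y1=roi; k[y0:y1,x0:x1]=1; m=m*k
    for c in sorted(cv2.findContours(m,cv2.RETR_EXTERNAL,cv2.CHAIN_APPROX_NONE)[0],key=cv2.contourArea)[::-1][:4]:
        if cv2.contourArea(c)<amin: continue
        w=cast("wrist",c[:,0,:],z,p)[:,:2].astype(np.float32); R=cv2.minAreaRect(w); print(cv2.contourArea(c),np.round(R[0],1),np.round(R[1],1),round(R[2],2), c[:,0].mean(0).round())
V=hsv[...,2];S=hsv[...,1];H=hsv[...,0]
print("jaws");rects(((V>175)&(S<40)).astype(np.uint8)*255,40,roi=(250,35,350,150))
o=((H>8)&(H<25)&(S>100)).astype(np.uint8)*255
print("spacer");rects(o*(V>190),85,roi=(270,80,340,145))
rects(o,85,roi=(270,80,340,145))
for n,uv,z in [("spTop",[(443,142),(480,140),(484,204),(445,205)],85),("knob",[(485,318)],102),("axis",[(467,349)],57),("axisdisc",[(465,335)],40),("bedcorners",[(339,60),(514,66),(511,318),(354,324)],15)]:
    print(n,cast("wrist",np.array(uv)/1.5,z,p).round(1)[:,:2].tolist())
E
```

```text
jaws
1361.5 [574.1 188.8] [ 23.6 148.9] 5.92 [269.  92.]
1239.0 [674.4 199.4] [ 23.7 149.4] 5.99 [334.  92.]
spacer
917.0 [629.9 161.8] [34.5 58.3] 10.09 [309. 115.]
974.0 [629.  161.9] [36.9 59.2] 9.82 [308. 115.]
spTop [[608.0, 188.3], [642.5, 193.7], [652.4, 133.6], [615.0, 129.4]]
knob [[663.9, 24.8]]
axis [[661.4, -31.7]]
axisdisc [[660.6, -22.3]]
bedcorners [[500.3, 271.5], [689.1, 283.3], [720.6, -8.2], [532.4, -27.4]]
```

```bash
python3 - <<'E'
from h import *
go(629.5,161.8,66,1.745)
E
```

```text
[ 52.9  74.7 312.2] ('rz', np.float64(-0.106)) ('after turn', array([ 44.6,  79.9, 312.2])) q6 0.11
```

```bash
python3 steer.py '0 0 -0.106 0 0 0 1;0 0 0 15 27 30 1;0 0 0 15 27 30 1;0 0 0 14.6 26 30 1;0 0 0 0 0 40 1' ; python3 steer.py '0 0 0 0 0 40 1;0 0 0 0 0 40 1;0 0 0 0 0 30 1;0 0 0 0 0 0 1;0 0 0 0 0 0 1'; python3 - <<'E'
from h import *
go(629.5,161.8,66,1.745)
im,p=snap("wrist","w2")
E
```

```text
clock: 2.9
eef_pos: [631.4, 165.7, 251.9]
tcp_rot: [3.135, -0.002, 1.75]
contact_force: [0.4, -0.5, 0.4]
opening: 1.003
grasp_force: 0.0
clock: 3.32
eef_pos: [626.5, 161.9, 140.4]
tcp_rot: [-3.138, 0.0, 1.748]
contact_force: [0.9, -0.1, 0.3]
opening: 0.999
grasp_force: 0.0
[-0.6  3.2 74.3] ('rz', np.float64(0.003)) ('after turn', array([-0.6,  3.2, 74.3])) q6 0.07
```

View pics/w2.png

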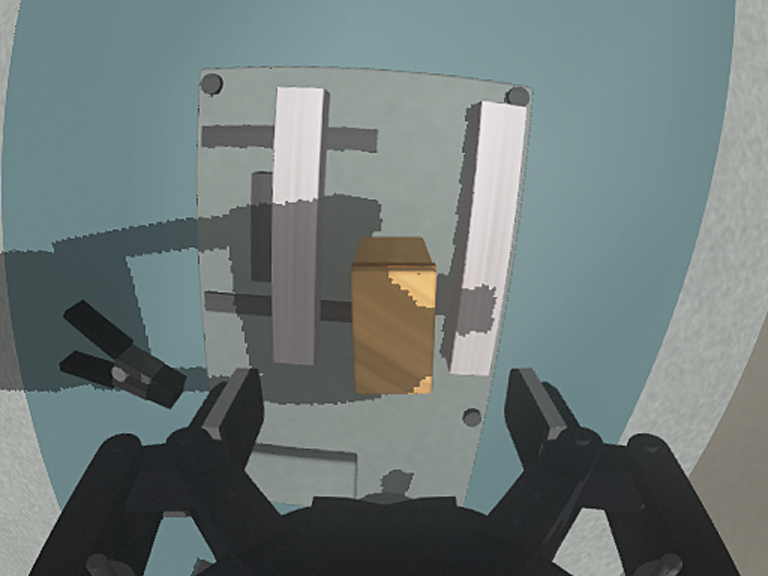

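The spacer top spans x 353–435 in the picture and sits between the fingers. I'll descend and grip.

```bash
python3 steer.py '0 0 0 -0.6 3.2 34 1;0 0 0 0 0 40 1;0 0 0 0 0 0 1;0 0 0 0 0 0 0;0 0 0 0 0 0 0' 40; python3 steer.py '0 0 0 0 0 0 0;0 0 0 0 0 0 0;0 0 0 0 0 0 0;0 0 0 0 0 -40 0;0 0 0 0 0 -40 0'; python3 steer.py '0 0 0 0 0 -40 0;0 0 0 0 0 0 0;0 0 0 0 0 0 0'; python3 - <<'E'
from h import *
go(400,300,180,1.745)
E
```

```text
clock: 3.78
eef_pos: [633.1, 161.5, 70.5]
tcp_rot: [3.138, -0.0, 1.747]
contact_force: [-0.8, -1.4, 0.5]
opening: 0.749
grasp_force: 0.0
clock: 4.2
eef_pos: [629.9, 160.4, 147.1]
tcp_rot: [-3.137, 0.0, 1.747]
contact_force: [0.6, 0.3, -0.9]
opening: 0.419
grasp_force: 40.6
clock: 4.45
eef_pos: [633.4, 161.3, 191.5]
tcp_rot: [3.135, -0.001, 1.747]
contact_force: [-0.7, -0.6, -3.0]
opening: 0.414
grasp_force: 40.8
[ 177.4 -205.6   10.2] ('rz', np.float64(0.002)) ('after turn', array([ 177. , -205.9,   10.2])) q6 0.07
```

```bash
python3 steer.py '0 0 0 25.3 -29.4 0 0;0 0 0 25.3 -29.4 0 0;0 0 0 25.3 -29.4 0 0;0 0 0 25.3 -29.4 0 0;0 0 0 25.3 -29.4 0 0'>/dev/null; python3 steer.py '0 0 0 25.3 -29.4 0 0;0 0 0 25.3 -29.4 0 0;0 0 0 0 0 40 0;0 0 0 0 0 40 0;0 0 0 0 0 40 0';  python3 steer.py '0 0 0 0 0 0 0;0 0 0 0 0 0 0;0 0 0 0 0 0 0'
```

```text
clock: 5.28
eef_pos: [396.9, 299.6, 66.3]
tcp_rot: [3.14, -0.001, 1.749]
contact_force: [1.3, -0.0, -1.8]
opening: 0.418
grasp_force: 41.0
clock: 5.53
eef_pos: [398.3, 299.3, 68.3]
tcp_rot: [3.141, -0.0, 1.746]
contact_force: [0.7, 0.6, -0.0]
opening: 0.416
grasp_force: 40.8
```

```bash
python3 steer.py '0 0 0 0 0 10 0;0 0 0 0 0 5 0;0 0 0 0 0 1 0;0 0 0 0 0 0 0;0 0 0 0 0 0 0'; python3 steer.py '0 0 0 0 0 0 1;0 0 0 0 0 0 1;0 0 0 0 0 0 1;0 0 0 0 0 0 1;0 0 0 0 0 -30 1'; python3 steer.py '0 0 0 0 0 -40 1;0 0 0 0 0 -40 1;0 0 0 0 0 -40 1;0 0 0 0 0 -40 1;0 0 0 0 0 -40 1'; python3 - <<'E'
from h import *
snap("top","t2")
# module pose seen from the top camera at its top plane (approximate)
im,p=load("t2")
a=cast("top",np.array([[464,280],[547,306]])/1.5,60,p); print(a.round())
go(494,-264,300,0.28+np.pi/2)
E
```

```text
clock: 5.95
eef_pos: [399.5, 300.3, 54.0]
tcp_rot: [3.137, -0.002, 1.746]
contact_force: [-2.2, -1.4, 20.8]
opening: 0.417
grasp_force: 44.9
clock: 6.37
eef_pos: [395.4, 297.3, 77.8]
tcp_rot: [-3.135, 0.003, 1.747]
contact_force: [-0.9, 0.0, 0.2]
opening: 0.998
grasp_force: 0.0
clock: 6.78
eef_pos: [397.4, 298.8, 283.3]
tcp_rot: [3.142, 0.0, 1.747]
contact_force: [1.5, 0.6, -0.4]
opening: 0.997
grasp_force: 0.0
[[ 521. -168.   60.]
 [ 465. -360.   60.]]
[-572.6   -6.6  -11.7] ('rz', np.float64(-0.104)) ('after turn', array([-568.8,  -66. ,  -11.7])) q6 0.47
```

View pics/t2.png

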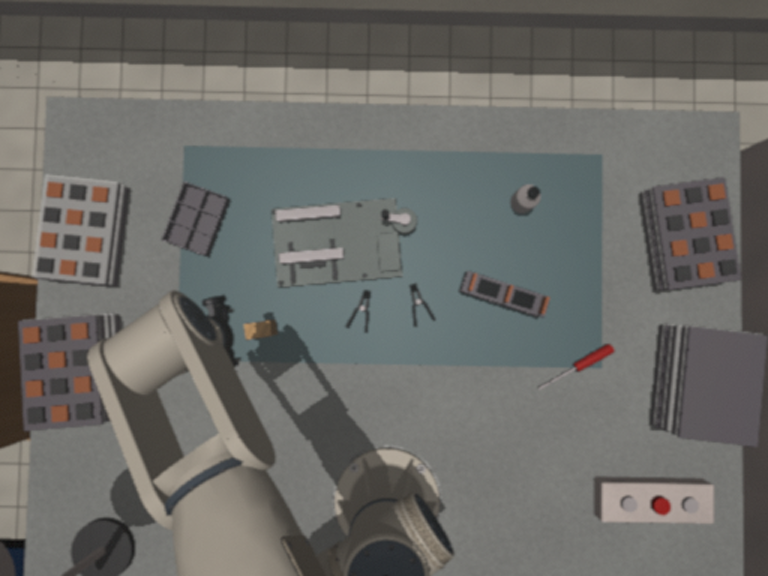

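The spacer is standing on the bench at (260,329). Next I'll move to look at the module.

```bash
python3 steer.py '0 0 0.115 0 0 -7 1;0 0 0.115 0 0 -7 1;0 0 0.115 0 0 -7 1;0 0 0.115 0 0 -7 1' ; python3 - <<'E'
from h import *
go(470,-350,330,1.287)
E
```

```text
clock: 7.17
eef_pos: [397.7, 299.0, 309.6]
tcp_rot: [3.142, 0.0, 1.281]
contact_force: [0.4, -0.6, -0.4]
opening: 1.002
grasp_force: 0.0
[-601.3  254.7  -20.4] ('rz', np.float64(-0.006)) ('after turn', array([-602.8,  251.1,  -20.4])) q6 0.93
```

```bash
python3 steer.py '0 0 0 -35.4 15 -1.2 1;0 0 0 -35.4 15 -1.2 1;0 0 0 -35.4 15 -1.2 1;0 0 0 -35.4 15 -1.2 1;0 0 0 -35.4 15 -1.2 1'>/dev/null; python3 steer.py '0 0 0 -35.4 15 -1.2 1;0 0 0 -35.4 15 -1.2 1;0 0 0 -35.4 15 -1.2 1;0 0 0 -35.4 15 -1.2 1;0 0 0 -35.4 15 -1.2 1'>/dev/null;python3 steer.py '0 0 0 -35.4 15 -1.2 1;0 0 0 -35.4 15 -1.2 1;0 0 0 -35.4 15 -1.2 1;0 0 0 -35.4 15 -1.2 1;0 0 0 -35.4 15 -1.2 1'>/dev/null;python3 steer.py '0 0 0 -35.4 15 -1.2 1;0 0 0 -35.4 15 -1.2 1;0 0 0 0 0 0 1;0 0 0 0 0 0 1';python3 - <<'E'
from h import *
im,p=snap("wrist","w3")
E
```

```text
clock: 8.75
eef_pos: [473.6, -351.6, 328.8]
tcp_rot: [-3.141, -0.0, 1.284]
contact_force: [-0.0, 0.7, 0.3]
opening: 1.002
grasp_force: 0.0
```

View pics/w3.png

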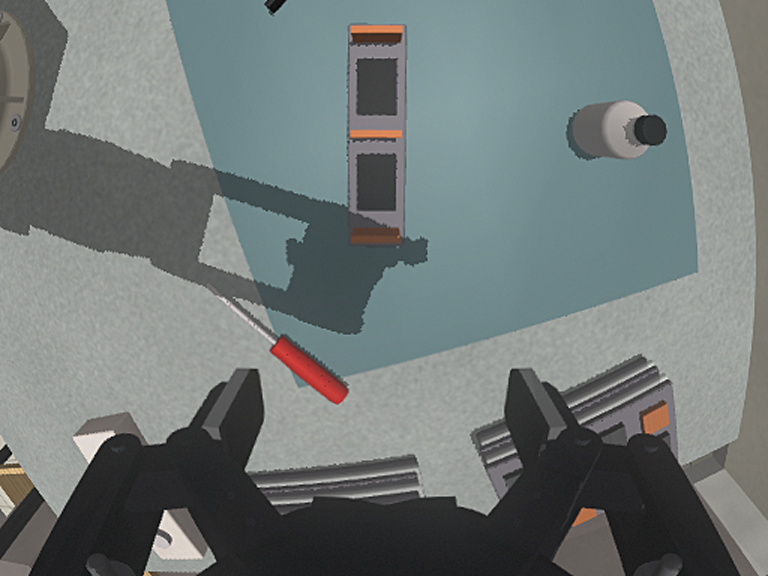

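The wrist view shows the module upright at x 348–406, with blade top edges at (376,29), (375,134) and about (375,232). The driver and bottle are clear of the path.

```bash
python3 - <<'E'
from h import *
im,p=load("w3")
c=lambda uv,z:cast("wrist",np.array(uv)/1.5,z,p)[:,:2]
b=c([(351,29),(402,29),(349,134),(402,134),(349,240),(401,240)],96); print(b.round(1).tolist())
m=[(b[0]+b[1])/2,(b[2]+b[3])/2,(b[4]+b[5])/2]; print(np.round(m,1).tolist(),np.linalg.norm(m[0]-m[1]),np.linalg.norm(m[1]-m[2]))
e=c([(349,25),(406,25),(403,244),(349,244)],60); print(e.round(1).tolist(), e.mean(0))
d=m[0]-m[1]; print("yaw",np.arctan2(-d[0],d[1]), "edge L",np.arctan2(*( (e[0]-e[3])*[-1,1])),"R",np.arctan2(*((e[1]-e[2])*[-1,1])))
go(*m[1],66,np.arctan2(d[1],d[0]))
E
```

```text
[[498.0, -178.0], [535.9, -189.4], [472.1, -259.5], [511.7, -271.4], [446.8, -341.2], [487.3, -353.3]]
[[516.9, -183.7], [491.9, -265.4], [467.0, -347.3]] 85.4668248461935 85.53333512041443
[[497.5, -164.1], [544.3, -178.2], [487.1, -365.4], [440.6, -351.6]] [ 492.3684579 -264.8030841]
yaw -0.29680949478578306 edge L -0.2947210367240447 R -0.29642916794095636
[ 86.3  -5.9 263. ] ('rz', np.float64(0.011)) ('after turn', array([ 86.2,  -6.9, 263. ])) q6 -0.35
```

```bash
python3 steer.py '0 0 0.011 29 -2.3 25 1;0 0 0 29 -2.3 25 1;0 0 0 28 -2.3 25 1;0 0 0 0 0 35 1;0 0 0 0 0 35 1'>/dev/null; python3 steer.py '0 0 0 0 0 35 1;0 0 0 0 0 35 1;0 0 0 0 0 0 1;0 0 0 0 0 0 1';python3 - <<'E'
from h import *
go(492,-265,54,1.2745)
E
```

```text
clock: 9.55
eef_pos: [490.9, -263.9, 113.9]
tcp_rot: [-3.138, -0.001, 1.277]
contact_force: [-0.1, 0.1, 0.6]
opening: 1.001
grasp_force: 0.0
[-0.8  1.6 59.9] ('rz', np.float64(0.003)) ('after turn', array([-0.8,  1.6, 59.9])) q6 -0.2
```

```bash
python3 steer.py '0 0 0 -0.8 1.6 30 1;0 0 0 0 0 30 1;0 0 0 0 0 0 1;0 0 0 0 0 0 1;0 0 0 0 0 0 0.3' 60; python3 steer.py '0 0 0 0 0 0 0.3;0 0 0 0 0 0 0.3;0 0 0 0 0 0 0.3;0 0 0 0 0 -20 0.3;0 0 0 0 0 -20 0.3' 80; python3 steer.py '0 0 0 0 0 -35 0.3;0 0 0 0 0 -35 0.3;0 0 0 0 0 -35 0.3;0 0 0 0 0 0 0.3;0 0 0 0 0 0 0.3'; python3 - <<'E'
from h import *
go(631,195,150,1.5708+.104)
E
```

```text
clock: 9.97
eef_pos: [494.8, -267.4, 57.3]
tcp_rot: [3.139, 0.001, 1.276]
contact_force: [-0.4, -0.7, 0.1]
opening: 0.882
grasp_force: 0.0
clock: 10.38
eef_pos: [492.2, -266.2, 94.8]
tcp_rot: [-3.139, -0.001, 1.276]
contact_force: [0.2, -0.5, -7.3]
opening: 0.568
grasp_force: 87.5
clock: 10.8
eef_pos: [494.2, -267.3, 201.9]
tcp_rot: [3.137, 0.001, 1.276]
contact_force: [-0.2, 0.3, -8.3]
opening: 0.567
grasp_force: 88.0
[482.2  -3.8  51.4] ('rz', np.float64(-0.399)) ('after turn', array([445.8, 183.9,  51.4])) q6 -0.2
```

```bash
python3 steer.py '0 0 -0.1 0 0 0 0.3;0 0 -0.1 0 0 0 0.3;0 0 -0.1 0 0 0 0.3;0 0 -0.1 0 0 0 0.3' ; python3 - <<'E'
from h import *
go(625.7,194.3,200,1.5708+.104)
E
```

```text
clock: 11.13
eef_pos: [491.7, -266.0, 197.3]
tcp_rot: [-3.138, -0.002, 1.681]
contact_force: [0.8, -1.3, -7.8]
opening: 0.568
grasp_force: 87.7
[442.8 183.6  -2.3] ('rz', np.float64(0.006)) ('after turn', array([443.9, 181. ,  -2.3])) q6 -0.61
```

```bash
python3 steer.py '0 0 0.005 30 12 0 0.3;0 0 0 30 12 0 0.3;0 0 0 30 12 0 0.3;0 0 0 30 12 0 0.3;0 0 0 30 12 0 0.3'>/dev/null; python3 steer.py '0 0 0 30 12 0 0.3;0 0 0 30 12 0 0.3;0 0 0 30 12 0 0.3;0 0 0 30 12 0 0.3;0 0 0 30 12 0 0.3'>/dev/null; python3 steer.py '0 0 0 30 12 0 0.3;0 0 0 30 12 0 0.3;0 0 0 30 12 0 0.3;0 0 0 30 12 0 0.3;0 0 0 24 12 0 0.3'; python3 steer.py '0 0 0 0 0 0 0.3;0 0 0 0 0 0 0.3';python3 - <<'E'
from h import *
go(625.7,194.3,69.5,1.5708+.104)
im,p=snap("wrist","w4")
E
```

```text
clock: 12.38
eef_pos: [626.4, 194.9, 196.8]
tcp_rot: [-3.137, 0.0, 1.671]
contact_force: [0.9, -0.2, -7.9]
opening: 0.57
grasp_force: 87.8
clock: 12.55
eef_pos: [626.6, 194.0, 196.8]
tcp_rot: [-3.137, 0.001, 1.673]
contact_force: [-0.4, -0.4, -8.1]
opening: 0.567
grasp_force: 87.8
[  0.5  -0.3 127.3] ('rz', np.float64(-0.002)) ('after turn', array([  0.5,  -0.3, 127.3])) q6 0.2
```

View pics/w4.png

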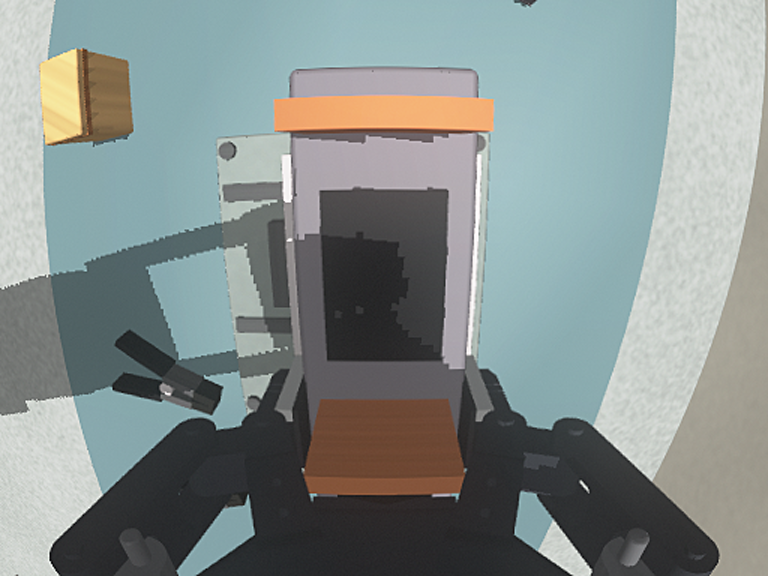

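The module is held square to the jaws. I'll lower it.

```bash
python3 steer.py '0 0 0 0 0 35 0.3;0 0 0 0 0 35 0.3;0 0 0 0 0 30 0.3;0 0 0 0 0 12 0.3;0 0 0 0 0 8 0.3'; python3 steer.py '0 0 0 0 0 4 0.3;0 0 0 0 0 2 0.3;0 0 0 0 0 0 0.3;0 0 0 0 0 0 0.3'
```

```text
clock: 13.02
eef_pos: [625.8, 191.3, 76.8]
tcp_rot: [-3.136, 0.001, 1.67]
contact_force: [-0.4, 0.7, -7.6]
opening: 0.569
grasp_force: 87.5
clock: 13.35
eef_pos: [629.0, 193.2, 75.2]
tcp_rot: [3.139, -0.0, 1.671]
contact_force: [0.8, -1.0, -7.0]
opening: 0.571
grasp_force: 87.5
```

```bash
python3 steer.py '0 0 0 0 0 2 0.3;0 0 0 0 0 0 0.3;0 0 0 0 0 0 0.3'|grep -E 'eef|contact'; python3 steer.py '0 0 0 0 0 2 0.3;0 0 0 0 0 0 0.3;0 0 0 0 0 0 0.3'|grep -E 'eef|contact';
```

```text
eef_pos: [628.2, 193.1, 72.2]
contact_force: [-0.4, 0.4, -6.9]
eef_pos: [628.3, 193.1, 72.0]
contact_force: [-5.3, -1.6, 12.4]
```

Touching the bed; release and rise.

```bash
python3 steer.py '0 0 0 0 0 -1 0.3;0 0 0 0 0 0 0.8;0 0 0 0 0 0 0.8;0 0 0 0 0 0 0.8;0 0 0 0 0 0 0.8'|grep -E 'eef|contact|open'; python3 steer.py '0 0 0 0 0 -35 0.8;0 0 0 0 0 -35 0.8;0 0 0 0 0 -35 0.8;0 0 0 0 0 -35 0.8;0 0 0 0 0 0 0.8'; python3 - <<'E'
from h import *
go(650,-120,260,1.5708)
E
```

```text
eef_pos: [628.4, 193.1, 70.9]
contact_force: [-0.4, -0.1, 0.4]
opening: 0.799
clock: 14.68
eef_pos: [631.7, 194.1, 218.5]
tcp_rot: [3.131, -0.002, 1.671]
contact_force: [1.8, -0.1, -0.0]
opening: 0.803
grasp_force: 0.0
[-314.2  -12.7  -42.3] ('rz', np.float64(0.1)) ('after turn', array([-313.9,   18.7,  -42.3])) q6 0.2
```

```bash
python3 steer.py '0 0 0.1 0 0 -10 0.8;0 0 0 -39 2.3 -4 0.8;0 0 0 -39 2.3 -4 0.8;0 0 0 -39 2.3 -4 0.8;0 0 0 -39 2.3 -4 0.8'>/dev/null; python3 steer.py '0 0 0 -39 2.3 -4 0.8;0 0 0 -39 2.3 -4 0.8;0 0 0 -39 2.3 -4 0.8;0 0 0 -39 2.3 -4 0.8'>/dev/null; python3 steer.py '0 0 0 0 0 0 0.8;0 0 0 0 0 0 0.8';python3 - <<'E'
from h import *
im,p=snap("wrist","w5")
E
```

```text
clock: 15.6
eef_pos: [646.5, -121.3, 252.7]
tcp_rot: [3.141, 0.0, 1.567]
contact_force: [-0.2, 0.1, 0.1]
opening: 0.799
grasp_force: 0.0
```

View pics/w5.png

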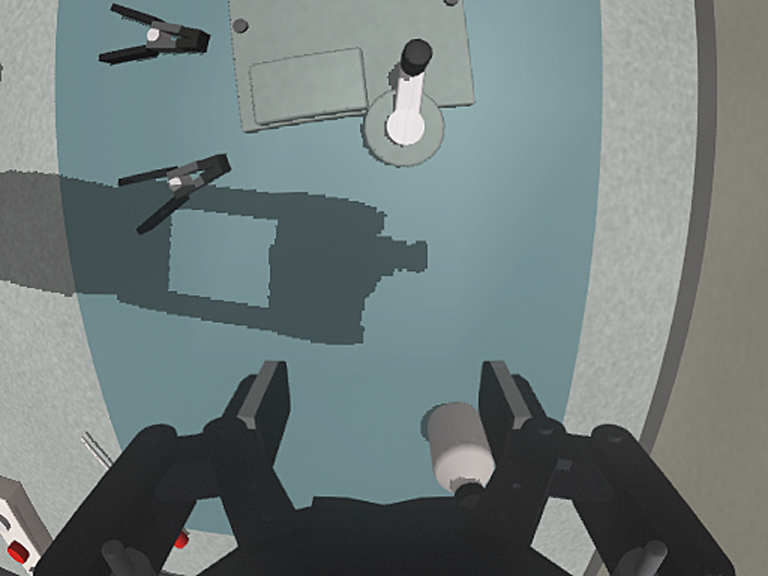

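The knob top is at (417,53) and the hub at (405,128). Clamp hinges are at (154,35) and (176,184).

```bash
python3 - <<'E'
from h import *
im,p=load("w5")
c=lambda uv,z:cast("wrist",np.array(uv)/1.5,z,p)[:,:2].round(1).tolist()
print("knob",c([(417,53)],102),"hub",c([(405,128)],56),"gear",c([(404,126)],45))
print("c2 hinge,mouthend,handles",c([(176,184),(222,163),(122,183),(140,230)],24))
print("c1",c([(154,35),(203,41),(114,8),(102,58)],24))
go(665,17,84,1.5708)
E
```

```text
knob [[666.6, 15.1]] hub [[661.5, -30.0]] gear [[661.3, -28.2]]
c2 hinge,mouthend,handles [[472.2, -66.0], [515.8, -51.5], [416.6, -60.6], [430.9, -103.9]]
c1 [[454.5, 65.7], [501.0, 52.4], [410.8, 100.9], [399.4, 55.4]]
[136.7  18.4 168.4] ('rz', np.float64(-0.002)) ('after turn', array([136.6,  18.7, 168.4])) q6 -0.18
```

```bash
python3 steer.py '0 0 0 34 4.7 10 0.8;0 0 0 34 4.7 10 0.8;0 0 0 34 4.7 10 0.8;0 0 0 34 4.7 10 0.8;0 0 0 0 0 35 0.8'>/dev/null; python3 steer.py '0 0 0 0 0 35 0.8;0 0 0 0 0 0 0.8;0 0 0 0 0 0 0.8';python3 - <<'E'
from h import *
go(666.3,15.9,84,1.5708)
f=1.457-np.pi/8*np.arange(17); P=45*np.c_[np.sin(f),np.cos(f)]
print(np.diff(P,axis=0).round(1).tolist())
E
```

```text
clock: 16.32
eef_pos: [663.5, 18.4, 141.1]
tcp_rot: [-3.137, -0.0, 1.573]
contact_force: [-0.1, 0.6, 0.4]
opening: 0.798
grasp_force: 0.0
[-2.5  3.  57.1] ('rz', np.float64(0.002)) ('after turn', array([-2.5,  3. , 57.1])) q6 0.02
[[-5.4, 16.7], [-11.3, 13.4], [-15.6, 8.0], [-17.5, 1.4], [-16.7, -5.4], [-13.4, -11.3], [-8.0, -15.6], [-1.4, -17.5], [5.4, -16.7], [11.3, -13.4], [15.6, -8.0], [17.5, -1.4], [16.7, 5.4], [13.4, 11.3], [8.0, 15.6], [1.4, 17.5]]
```

```bash
python3 steer.py '0 0 0 -2 2.4 30 0.8;0 0 0 0 0 27 0.8;0 0 0 0 0 0 0.8;0 0 0 0 0 0 0.8;0 0 0 0 0 0 0' 20; python3 steer.py '0 0 0 0 0 0 0;0 0 0 0 0 0 0;0 0 0 0 0 0 0;0 0 0 0 0 0 0;0 0 0 0 0 0 0' 20
```

```text
clock: 16.73
eef_pos: [669.0, 15.0, 88.3]
tcp_rot: [3.139, -0.0, 1.571]
contact_force: [-0.8, -0.1, 0.8]
opening: 0.673
grasp_force: 0.0
clock: 17.15
eef_pos: [668.1, 14.9, 87.1]
tcp_rot: [3.14, -0.0, 1.571]
contact_force: [-1.6, 0.1, 8.2]
opening: 0.205
grasp_force: 20.9
```

```bash
python3 steer.py '0 0 0 -5.4 16.7 0 0;0 0 0 -11.3 13.4 0 0;0 0 0 -15.6 8 0 0;0 0 0 -17.5 1.4 0 0'; python3 steer.py '0 0 0 -16.7 -5.4 0 0;0 0 0 -13.4 -11.3 0 0;0 0 0 -8 -15.6 0 0;0 0 0 -1.4 -17.5 0 0;0 0 0 0 0 0 0'
```

```text
clock: 17.48
eef_pos: [707.0, -33.5, 87.0]
tcp_rot: [-3.14, -0.002, 1.571]
contact_force: [-12.5, 9.6, 12.7]
opening: 0.202
grasp_force: 21.6
clock: 17.9
eef_pos: [656.4, -74.5, 87.1]
tcp_rot: [3.14, -0.001, 1.57]
contact_force: [-2.3, 1.8, 6.2]
opening: 0.203
grasp_force: 21.1
```

```bash
python3 steer.py '0 0 0 5.4 -16.7 0 0;0 0 0 11.3 -13.4 0 0;0 0 0 15.6 -8 0 0;0 0 0 17.5 -1.4 0 0'|grep -E "eef|cont"; python3 steer.py '0 0 0 16.7 5.4 0 0;0 0 0 13.4 11.3 0 0;0 0 0 8 15.6 0 0;0 0 0 1.4 17.5 0 0;0 0 0 0 0 0 0'|grep -E "eef|cont|open"
python3 steer.py '0 0 0 -5.4 16.7 0 0;0 0 0 -11.3 13.4 0 0;0 0 0 -15.6 8 0 0;0 0 0 -17.5 1.4 0 0'|grep -E "eef|cont|open"; python3 - <<'E'
from h import *
snap("top","t3",(180,125,290,200),5)
E
```

```text
eef_pos: [616.7, -26.4, 87.1]
contact_force: [1.8, -8.5, 8.2]
eef_pos: [670.1, 14.7, 87.1]
contact_force: [0.9, -1.9, 7.5]
opening: 0.202
eef_pos: [707.0, -33.5, 86.9]
contact_force: [-12.6, 10.2, 11.8]
opening: 0.207
```

View pics/t3.png

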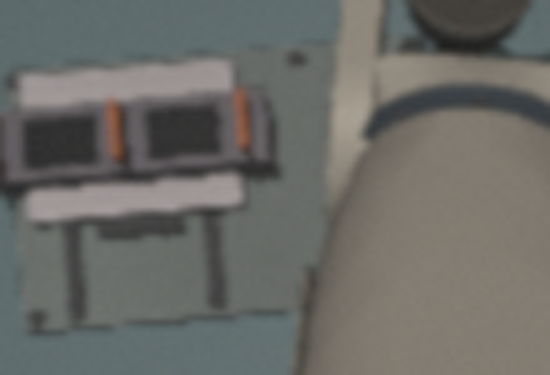

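The crop shows the module between the jaws with the sliding jaw close behind it. I'll keep winding in smaller steps and watch the force.

```bash
python3 steer.py '0 0 0 -16.7 -5.4 0 0;0 0 0 -13.4 -11.3 0 0;0 0 0 0 0 0 0'|grep -E "eef|cont|open"; python3 steer.py '0 0 0 -8 -15.6 0 0;0 0 0 0 0 0 0;0 0 0 0 0 0 0'|grep -E "eef|cont|open"; python3 steer.py '0 0 0 -0.7 -8.7 0 0;0 0 0 0 0 0 0;0 0 0 0 0 0 0'|grep -E "eef|cont|open"
```

```text
eef_pos: [689.3, -65.5, 87.1]
contact_force: [-5.0, 2.0, 8.0]
opening: 0.203
eef_pos: [674.4, -73.0, 87.1]
contact_force: [-4.1, 1.4, 7.5]
opening: 0.202
eef_pos: [666.9, -74.3, 87.1]
contact_force: [0.0, -3.3, 6.8]
opening: 0.204
```

```bash
python3 steer.py '0 0 0 -0.7 -8.7 0 0;0 0 0 0 0 0 0;0 0 0 0 0 0 0'|grep -E "eef|cont"; python3 steer.py '0 0 0 1.5 -6 0 0;0 0 0 0 0 0 0;0 0 0 0 0 0 0'|grep -E "eef|cont"; python3 steer.py '0 0 0 2 -6 0 0;0 0 0 0 0 0 0;0 0 0 0 0 0 0'|grep -E "eef|cont"
```

```text
eef_pos: [658.3, -74.6, 87.1]
contact_force: [0.6, -0.6, 7.5]
eef_pos: [652.4, -73.6, 87.1]
contact_force: [0.4, -3.0, 7.3]
eef_pos: [646.4, -71.9, 87.1]
contact_force: [-0.3, -6.5, 6.0]
```

```bash
python3 steer.py '0 0 0 2.5 -5.5 0 0;0 0 0 0 0 0 0;0 0 0 0 0 0 0'|grep -E "eef|cont"; python3 steer.py '0 0 0 3 -5 0 0;0 0 0 0 0 0 0;0 0 0 0 0 0 0'|grep -E "eef|cont"; python3 steer.py '0 0 0 1.8 -2.5 0 0;0 0 0 0 0 0 0;0 0 0 0 0 0 0'|grep -E "eef|cont|open"
```

```text
eef_pos: [642.3, -70.1, 87.2]
contact_force: [5.0, -9.1, 3.2]
eef_pos: [638.9, -68.1, 87.4]
contact_force: [11.6, -14.1, -2.7]
eef_pos: [637.7, -66.9, 87.5]
contact_force: [16.2, -16.5, -6.5]
opening: 0.205
```

About 22 N of tangential resistance at the knob, so the vise is tight. I'll release the knob and rise.

```bash
python3 steer.py '0 0 0 -1.5 2 0 0;0 0 0 0 0 0 0.5;0 0 0 0 0 0 0.5;0 0 0 0 0 0 0.5;0 0 0 0 0 0 0.5'|grep -E "eef|cont|open"; python3 steer.py '0 0 0 0 0 -40 0.5;0 0 0 0 0 -40 0.5;0 0 0 0 0 -40 0.5;0 0 0 0 0 -40 0.5;0 0 0 0 0 0 0.5'; python3 - <<'E'
from h import *
go(520,-20,330,1.5708)
E
```

```text
eef_pos: [633.8, -64.9, 85.6]
contact_force: [-0.3, -0.4, 0.5]
opening: 0.501
clock: 22.12
eef_pos: [637.9, -65.2, 254.4]
tcp_rot: [3.13, 0.001, 1.571]
contact_force: [1.2, 0.0, 0.5]
opening: 0.505
grasp_force: 0.0
[  45.2 -117.   -77. ] ('rz', np.float64(0.0)) ('after turn', array([  45.1, -117. ,  -77. ])) q6 -0.1
```

```bash
python3 steer.py '0 0 0 0 -35 -20 0.9;0 0 0 0 -35 -20 0.9;0 0 0 0 -35 -20 0.9;0 0 0 0 0 0 0.9;0 0 0 0 0 0 0.9'|grep eef;python3 - <<'E'
from h import *
im,p=snap("wrist","w6")
E
```

```text
eef_pos: [528.5, -65.0, 307.1]
```

View pics/w6.png

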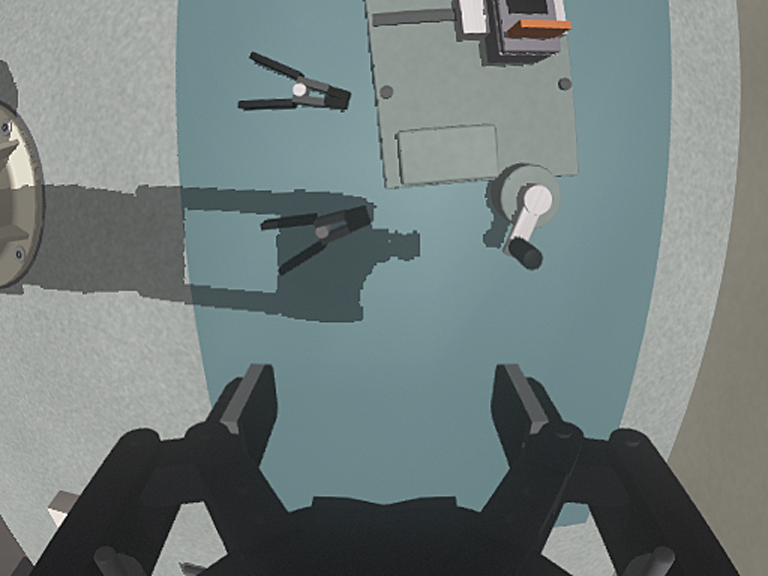

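Clamp 1: hinge (300,90), handle ends (253,56) and (240,105), mouth end (348,98). Clamp 2: hinge (322,232), handle ends (264,225) and (282,271), mouth end (365,213). The crank now points toward (526,253).

```bash
python3 - <<'E'
from h import *
im,p=load("w6")
R=cv2.Rodrigues(p["rvec"])[0]; C=-R.T@p["tvec"]; s=r.sense(); T=Ro.from_euler("xyz",s["tcp_rot"])
print("cam in tool",T.inv().apply(C-s["eef_pos"]).round(),"axis",T.inv().apply(R[2]).round(2))
c=lambda uv,z:cast("wrist",np.array(uv)/1.5,z,p)[:,:2]
for n,q in (("c1",[(300,90),(348,98),(253,56),(240,105)]),("c2",[(322,232),(366,213),(264,225),(282,271)])):
    P=c(q,24); h=(P[2]+P[3])/2; d=P[1]-h; y=np.arctan2(d[1],d[0])
    print(n,P.round(1).tolist(),"sym yaw",y,np.arctan2(*(P[1]-P[0])[::-1]),"len",np.linalg.norm(d),"spread",np.linalg.norm(P[2]-P[3]))
    u=d/np.linalg.norm(d); print("hinge off-line",np.cross(u,P[0]-h),"grasp",(h+u*16).round(1), (P[0]-42*u).round(1))
E
```

```text
cam in tool [  81.   -1. -122.] axis [-0.32  0.    0.95]
c1 [[454.1, 65.8], [497.2, 56.7], [410.3, 101.4], [397.5, 55.8]] sym yaw -0.22999853649827895 -0.20709790617395715 len 95.90546698709468 spread 47.370800925870775
hinge off-line -1.0092781744749253 grasp [419.4  74.9] [413.2  75.4]
c2 [[471.5, -66.0], [512.6, -48.5], [416.2, -58.2], [431.0, -103.6]] sym yaw 0.3487789937026964 0.40148963139667526 len 94.74292100882109 spread 47.67615118090379
hinge off-line -2.3531093347120713 grasp [438.6 -75.4] [432.  -80.3]<stdin>:9: DeprecationWarning: Arrays of 2-dimensional vectors are deprecated. Use arrays of 3-dimensional vectors instead. (deprecated in NumPy 2.0)
```

```bash
python3 steer.py '0 0 0.12 0 0 0 0.9;0 0 0.12 0 0 0 0.9;0 0 0.12 0 0 0 0.9;0 0 0.12 0 0 0 0.9;0 0 0.12 0 0 0 0.9'>/dev/null; python3 steer.py '0 0 0.12 0 0 0 0.9;0 0 0.12 0 0 0 0.9;0 0 0.12 0 0 0 0.9;0 0 0.12 0 0 0 0.9;0 0 0.12 0 0 0 0.9'>/dev/null; python3 steer.py '0 0 0.12 0 0 0 0.9;0 0 0.12 0 0 0 0.9;0 0 0.12 0 0 0 0.9;0 0 0.12 0 0 0 0.9;0 0 0.116 0 0 0 0.9'|grep -E 'eef|rot';python3 - <<'E'
from h import *
go(413.5,75,160,-.225)
E
```

```text
eef_pos: [530.0, -64.9, 304.2]
tcp_rot: [3.141, 0.002, -0.231]
[-145.2 -109.5  144.5] ('rz', np.float64(-0.006)) ('after turn', array([-144.5, -110.4,  144.5])) q6 1.68
```

```bash
python3 steer.py '0 0 0 -24 -18.3 24 0.9;0 0 0 -24 -18.3 24 0.9;0 0 0 -24 -18.3 24 0.9;0 0 0 -24 -18.3 24 0.9;0 0 0 -24 -18.3 24 0.9'>/dev/null; python3 steer.py '0 0 0 -24 -18.3 24 0.9;0 0 0 0 0 0 0.9;0 0 0 0 0 0 0.9'|grep -E 'eef|rot';python3 - <<'E'
from h import *
im,p=snap("wrist","w7")
E
```

```text
eef_pos: [412.2, 75.0, 159.8]
tcp_rot: [3.14, 0.004, -0.222]
```

View pics/w7.png

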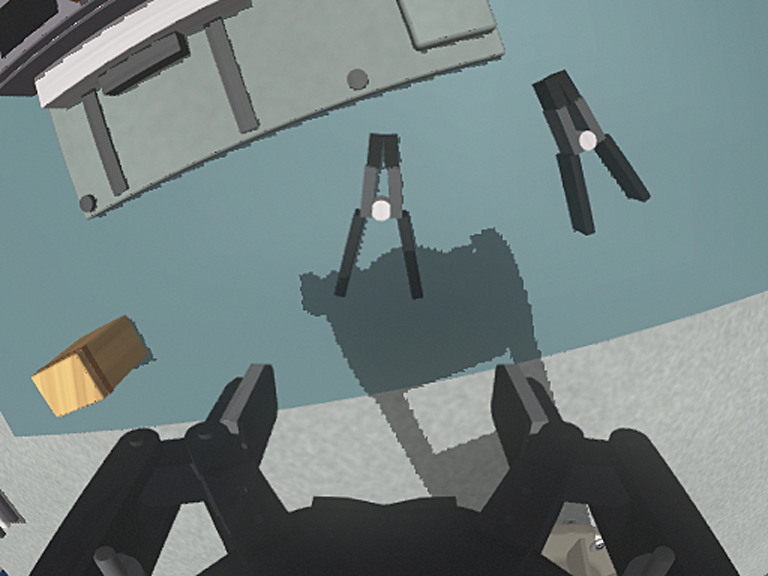

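Clamp 1 is lined up with the tool: hinge (381,210), mouth end (384,134), handle ends (341,296) and (417,298).

```bash
python3 - 2>/dev/null <<'E'
from h import *
im,p=load("w7")
c=lambda uv,z:cast("wrist",np.array(uv)/1.5,z,p)[:,:2]
for n,q in (("c1",[(381,210),(384,134),(341,296),(417,298)]),("c2",[(588,140),(550,78),(585,234),(646,198)])):
    P=c(q,24); h=(P[2]+P[3])/2; d=P[1]-h; y=np.arctan2(d[1],d[0])
    u=d/np.linalg.norm(d);print(n,P.round(1).tolist(),"sym yaw",round(y,3),"len",np.linalg.norm(d),"grasp",(h+u*16).round(1), (P[0]-42*u).round(1),u)
    if n=="c1": g=(P[0]-42*u+h+u*16)/2; go(*g,26,y)
E
```

```text
c1 [[452.7, 66.7], [495.3, 55.2], [406.5, 102.4], [394.8, 57.2]] sym yaw -0.254 len 97.75430709039881 grasp [416.1  75.8] [412.   77.2] [ 0.96786195 -0.2514821 ]
[-1.000e-01 -2.000e+00  1.349e+02] ('rz', np.float64(0.031)) ('after turn', array([-1.000e-01, -2.000e+00,  1.349e+02])) q6 1.97
c2 [[470.6, -66.0], [511.0, -48.2], [412.6, -55.8], [428.1, -104.3]] sym yaw 0.337 len 96.09053989433937 grasp [435.4 -74.7] [431.  -79.9] [0.94359389 0.33110506]
```

```bash
python3 steer.py '0 0 0.03 0 -2 35 0.9;0 0 0 0 0 35 0.9;0 0 0 0 0 35 0.9;0 0 0 0 0 20 0.9;0 0 0 0 0 8 0.9'|grep -E 'eef|rot|cont'; python3 steer.py '0 0 0 0 0 0 0.9;0 0 0 0 0 0 0.9;0 0 0 0 0 0 0.9'|grep -E 'eef|rot|cont'
```

```text
eef_pos: [414.4, 75.3, 26.4]
tcp_rot: [3.141, 0.002, -0.256]
contact_force: [-0.4, 0.1, -0.1]
eef_pos: [415.6, 76.0, 29.9]
tcp_rot: [-3.141, -0.002, -0.256]
contact_force: [0.4, 0.3, 0.6]
```

```bash
python3 steer.py '0 0 0 0 0 1 0.2;0 0 0 0 0 0 0.2;0 0 0 0 0 0 0.2;0 0 0 0 0 0 0.2;0 0 0 0 0 0 0.2' 35; python3 steer.py '0 0 0 0 0 0 0.2;0 0 0 0 0 0 0.2;0 0 0 0 0 0 0.2;0 0 0 0 0 0 0.2;0 0 0 0 0 0 0.2' 35
```

```text
clock: 25.63
eef_pos: [415.0, 76.4, 29.0]
tcp_rot: [-3.14, -0.002, -0.255]
contact_force: [-2.1, 1.0, 14.0]
opening: 0.337
grasp_force: 33.7
clock: 26.05
eef_pos: [415.0, 76.4, 29.0]
tcp_rot: [-3.14, -0.002, -0.255]
contact_force: [-2.2, 0.1, 13.0]
opening: 0.336
grasp_force: 33.7
```

```bash
python3 steer.py '0 0 0 0 0 -10 0.2;0 0 0 0 0 -30 0.2;0 0 -0.12 0 0 -40 0.2;0 0 -0.12 0 0 -40 0.2;0 0 -0.12 0 0 -20 0.2'; python3 - <<'E'
from h import *
go(520,265,169,.104)
E
```

```text
clock: 26.47
eef_pos: [415.4, 76.4, 172.1]
tcp_rot: [-3.141, -0.005, 0.111]
contact_force: [0.6, 0.8, -0.4]
opening: 0.333
grasp_force: 35.6
[ 124.8 -175.9    3.8] ('rz', np.float64(0.007)) ('after turn', array([ 123.6, -176.8,    3.8])) q6 1.64
```

```bash
python3 steer.py '0 0 0.007 20 -35 0 0.2;0 0 0 20 -35 0 0.2;0 0 0 20 -35 0 0.2;0 0 0 20 -35 0 0.2;0 0 0 20 -35 0 0.2'>/dev/null; python3 steer.py '0 0 0 0 0 0 0.2;0 0 0 0 0 0 0.2;0 0 0 0 0 0 0.2'; python3 - <<'E'
from h import *
im,p=snap("wrist","w8")
E
```

```text
clock: 27.13
eef_pos: [495.4, 259.9, 167.6]
tcp_rot: [3.141, 0.001, 0.099]
contact_force: [-0.4, -0.8, -1.8]
opening: 0.339
grasp_force: 35.6
```

View pics/w8.png

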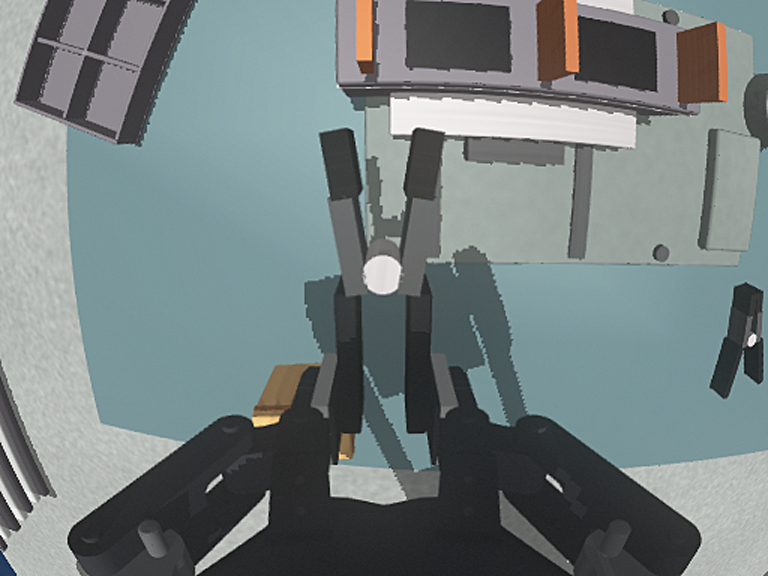

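The clamp is held open symmetrically, with its hinge at (382,272) and pads at (340,165) and (423,165). Blade 3 is at (365,35), blade 2 at (560,40) and blade 1 at (705,60). I'll check where the nominal blade corners fall in this picture.

```bash
python3 - <<'E'
from h import *
im,p=load("w8")
O=np.array([637.6,195.6]);a=.104;X=np.array([np.cos(a),np.sin(a)]);Y=np.array([-X[1],X[0]])
for b in (85,0,-85):
    for z in (75,111):
        print(b,z,[(proj("wrist",[*(O+x*X+(b+t)*Y),z],p)[0]*1.5).round().tolist() for x in (-20,20) for t in (-3,3)])
hsv=cv2.cvtColor(im,cv2.COLOR_RGB2HSV)
m=((hsv[...,0]<18)&(hsv[...,1]>120)&(hsv[...,2]>60)).astype(np.uint8)*255; m[120:]=0
for c in cv2.findContours(m,cv2.RETR_EXTERNAL,cv2.CHAIN_APPROX_NONE)[0]:
    if cv2.contourArea(c)>60: print([ (1.5*q).round().tolist() for q in cv2.approxPolyDP(c,1.5,True)[:,0]])
# jaw front top edges, module top left corner
print("module corner left-front z75",[(proj("wrist",[*(O+x*X+100*Y),z],p)[0]*1.5).round().tolist() for x,z in ((-25,75),(-25,15),(-25,40))])
print("pads mid expected", (proj("wrist",[*(r.sense()["eef_pos"][:2]+76*np.array([np.cos(.1),np.sin(.1)])),152],p)[0]*1.5).round())
crop=im[0:80,200:512]; cv2.imwrite("pics/w8c.png",cv2.resize(crop[:,:,::-1],None,fx=2.5,fy=2.5,interpolation=cv2.INTER_CUBIC))
E
```

```text
85 75 [[374.0, 73.0], [361.0, 73.0], [374.0, -6.0], [361.0, -6.0]]
85 111 [[372.0, 59.0], [357.0, 59.0], [372.0, -33.0], [357.0, -33.0]]
0 75 [[549.0, 81.0], [537.0, 80.0], [547.0, 5.0], [536.0, 4.0]]
0 111 [[578.0, 72.0], [566.0, 70.0], [575.0, -16.0], [562.0, -18.0]]
-85 75 [[685.0, 103.0], [677.0, 101.0], [684.0, 35.0], [676.0, 32.0]]
-85 111 [[726.0, 101.0], [718.0, 99.0], [724.0, 24.0], [716.0, 21.0]]
[[723.0, 24.0], [712.0, 22.0], [676.0, 33.0], [678.0, 100.0], [678.0, 50.0], [681.0, 46.0], [678.0, 38.0], [686.0, 32.0], [686.0, 44.0], [688.0, 38.0], [694.0, 38.0], [696.0, 32.0], [699.0, 33.0], [698.0, 36.0], [700.0, 32.0], [704.0, 33.0], [706.0, 26.0], [711.0, 27.0], [714.0, 24.0], [717.0, 26.0], [718.0, 99.0], [698.0, 100.0], [726.0, 100.0]]
[[542.0, 0.0], [537.0, 4.0], [538.0, 80.0], [544.0, 80.0], [538.0, 78.0], [538.0, 54.0], [546.0, 52.0], [546.0, 46.0], [552.0, 58.0], [554.0, 54.0], [560.0, 56.0], [564.0, 51.0], [566.0, 69.0], [578.0, 72.0], [574.0, 0.0]]
[[357.0, 0.0], [357.0, 60.0], [362.0, 72.0], [372.0, 72.0], [372.0, 0.0]]
module corner left-front z75 [[336.0, 84.0], [346.0, 96.0], [343.0, 92.0]]
pads mid expected [384. 159.]
```

View pics/w8c.png

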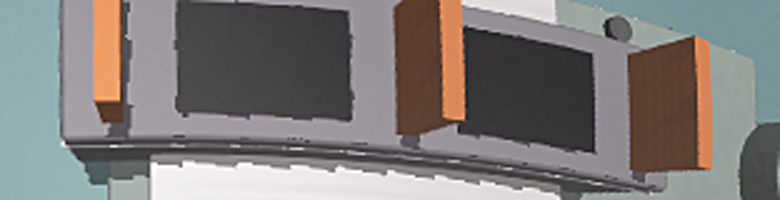

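The nominal blade corners match the picture within 1–2 px, so the module is centred and tight. Next I'll compute the approach for the clamp.

```bash
python3 - <<'E'
from h import *
im,p=load("w8"); s=r.sense(); t=s["eef_pos"]
O=np.array([637.6,195.6]);a=.104;X=np.array([np.cos(a),np.sin(a)]);Y=np.array([-X[1],X[0]])
for z in (160,164,168):
    h=cast("wrist",np.array([[382,274],[382,128],[354,130],[411,130]])/1.5,z,p)[:,:2]-t[:2]; print(z,(h@X).round(1),(h@Y).round(1))
go(*(O-128*X+85*Y),110,a); go(*(O-78*X+85*Y),110,a)
E
```

```text
160 [42.  85.4 84.9 84.8] [ 0.5  0.2  8.1 -8. ]
164 [43.3 85.2 84.8 84.7] [ 0.4  0.2  7.9 -7.8]
168 [44.5 85.1 84.7 84.6] [ 0.4  0.2  7.6 -7.6]
[ 6.9 -6.9 57.6] ('rz', np.float64(-0.006)) ('after turn', array([ 7. , -6.9, 57.6])) q6 1.95
[56.9 -7.3 57.6] ('rz', np.float64(-0.006)) ('after turn', array([57. , -6.9, 57.6])) q6 1.95
```

```bash
python3 steer.py '0 0 -0.005 3 -7 20 0.2;0 0 0 4 0 20 0.2;0 0 0 0 0 17.5 0.2;0 0 0 0 0 0 0.2;0 0 0 0 0 0 0.2'|grep -E 'eef|rot|cont'; python3 - <<'E'
from h import *
im,p=snap("wrist","w9")
O=np.array([637.6,195.6]);a=.104;X=np.array([np.cos(a),np.sin(a)]);Y=np.array([-X[1],X[0]])
go(*(O-128*X+85*Y),110,a); go(*(O-78*X+85*Y),110,a)
E
```

```text
eef_pos: [501.6, 266.4, 109.9]
tcp_rot: [3.141, 0.002, 0.102]
contact_force: [0.2, -0.4, 0.0]
[-0.8 -0.   0.8] ('rz', np.float64(-0.002)) ('after turn', array([-0.8, -0. ,  0.8])) q6 1.95
[49.2 -0.1  0.8] ('rz', np.float64(-0.002)) ('after turn', array([49.2, -0. ,  0.8])) q6 1.95
```

View pics/w9.png

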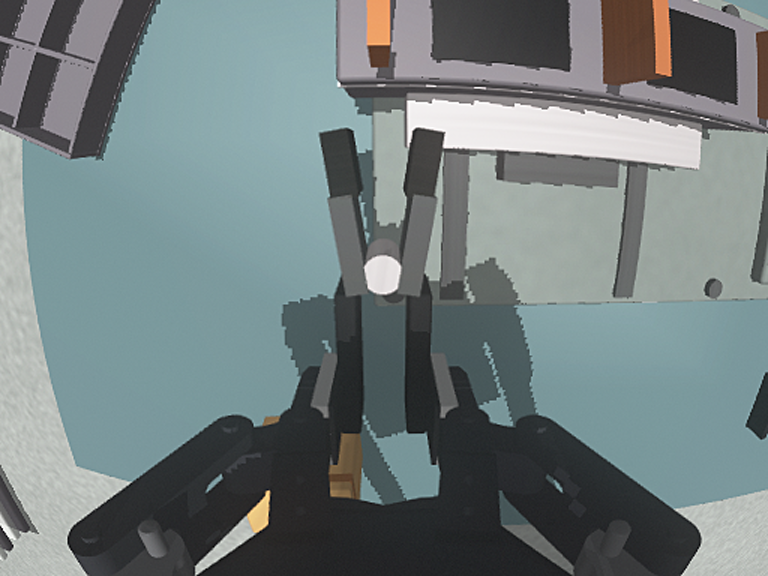

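Blade 3, at (379,35), is straight ahead of the open mouth at (382,130). I'll advance and release.

```bash
python3 steer.py '0 0 0 20 0 0 0.2;0 0 0 15 0 0 0.2;0 0 0 10 0 0 0.2;0 0 0 3.5 0 0 0.2;0 0 0 0 0 0 0.2'|grep -E 'eef|rot|cont'; python3 steer.py '0 0 0 0 0 0 0.2;0 0 0 0 0 0 0.42;0 0 0 0 0 0 0.5;0 0 0 0 0 0 0.6;0 0 0 0 0 0 0.7'; python3 steer.py '0 0 0 0 0 0 0.75;0 0 0 0 0 0 0.75;0 0 0 0 0 -20 0.75;0 0 0 0 0 -35 0.75;0 0 0 -35 0 -20 0.75'|grep -E 'eef|rot|cont'; python3 steer.py '0 0 0 -35 0 0 0.75;0 0 0 0 0 0 0.75;0 0 0 0 0 0 0.75'|grep -E 'eef|rot|cont'; python3 - <<'E'
from h import *
im,p=snap("wrist","w10")
E
```

```text
eef_pos: [551.5, 272.7, 111.0]
tcp_rot: [-3.141, -0.001, 0.102]
contact_force: [-0.2, 0.1, -0.1]
clock: 28.48
eef_pos: [550.4, 272.8, 110.3]
tcp_rot: [3.142, 0.0, 0.103]
contact_force: [0.2, -0.5, 0.5]
opening: 0.699
grasp_force: 0.0
eef_pos: [521.1, 270.6, 188.1]
tcp_rot: [-3.14, -0.007, 0.102]
contact_force: [0.5, 0.6, 1.3]
eef_pos: [479.7, 265.4, 185.6]
tcp_rot: [-3.142, 0.0, 0.104]
contact_force: [1.6, 0.7, 0.4]
```

View pics/w10.png

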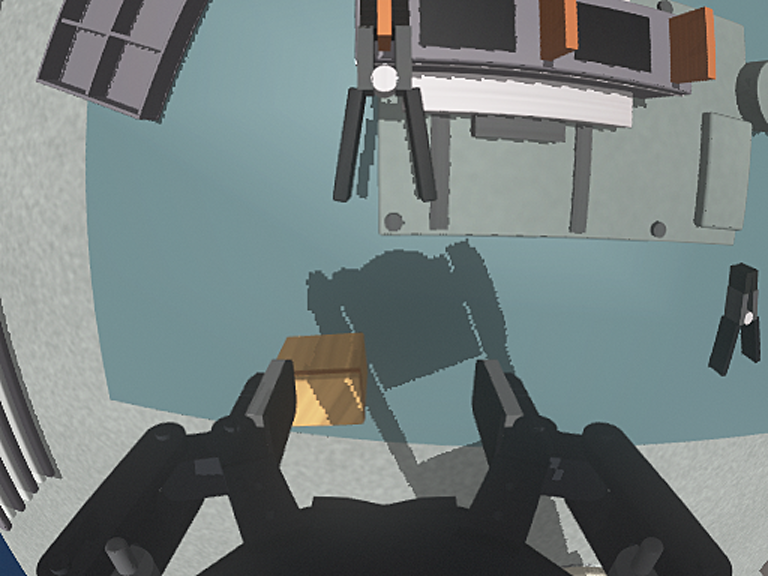

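I've now viewed 15 pictures, which is one over the 14 allowed, so I'll use only numbers from here. w10 shows clamp 1 gripping blade 3, with its hinge at (384,78). Clamp 2 looks unmoved at (748,318). I'll go to clamp 2 and locate it by mask.

```bash
python3 - <<'E'
from h import *
im,p=load("w10"); print(cast("wrist",np.array([[748,318]])/1.5,24,p).round(1))
go(432,-78,165,.345)
E
```

```text
[[470.  -66.3  24. ]]
[-84.2 336.8  20.4] ('rz', np.float64(-0.242)) ('after turn', array([-162.4,  306.9,   20.4])) q6 1.97
```

```bash
python3 steer.py '0 0 0 -8.4 33.7 0 0.9;0 0 0 -8.4 33.7 0 0.9;0 0 0 -8.4 33.7 0 0.9;0 0 0 -8.4 33.7 0 0.9;0 0 0 -8.4 33.7 0 0.9'>/dev/null; python3 steer.py '0 0 0 -8.4 33.7 4 0.9;0 0 0 -8.4 33.7 4 0.9;0 0 0 -8.4 33.7 4 0.9;0 0 0 -8.4 33.7 4 0.9;0 0 0 -8.4 33.7 4 0.9'>/dev/null; python3 steer.py '0 0 -0.121 0 0 0 0.9;0 0 -0.121 0 0 0 0.9;0 0 0 0 0 0 0.9;0 0 0 0 0 0 0.9'|grep -E 'eef|rot'; python3 - <<'E'
from h import *
im,p=snap("wrist","w11"); np.set_printoptions(suppress=True)
q=proj("wrist",[[471,-66,24],[510,-52,24],[415,-57,24],[429,-104,24]],p); print("expected px",q.round())
x0,y0=(q.min(0)-25).astype(int); x1,y1=(q.max(0)+25).astype(int); y1=min(y1,240)
g=cv2.cvtColor(im,cv2.COLOR_RGB2HSV); print(x0,y0,x1,y1)
# ring: low saturation (clamp) against teal mat (also in shadow)
m=(g[...,1]<50).astype(np.uint8); k=np.zeros_like(m); k[y0:y1,x0:x1]=1; m*=k
n,l,st,ce=cv2.connectedComponentsWithStats(m)
for i in range(1,n):
    if st[i,4]>40: print("grey",st[i],ce[i].round(1))
i=1+np.argmax(st[1:,4]); ys,xs=np.where(l==i)
P=cast("wrist",np.c_[xs,ys],18,p)[:,:2].astype(np.float32)
R=cv2.minAreaRect(P); print(R); hull=cv2.convexHull(P)[:,0]; print(cv2.approxPolyDP(hull[:,None],4,True)[:,0].round(1).tolist())
w=(g[...,2]>170)&(g[...,1]<40)&(k>0); ys,xs=np.where(w); print("pin",len(xs),cast("wrist",[[xs.mean(),ys.mean()]],26,p).round(1) if len(xs) else 0)
E
```

```text
eef_pos: [432.9, -78.8, 165.0]
tcp_rot: [3.141, -0.0, 0.34]
expected px [[256. 141.]
 [256.  94.]
 [227. 194.]
 [280. 196.]]
202 69 304 221
grey [ 202   69  102  137 7307] [252.  112.7]
grey [202 141  14  19  71] [208.  148.9]
grey [242 155  13  18  54] [248.1 162.9]
grey [252 185  16  21  82] [259.4 196.5]
((470.689208984375, -62.33819580078125), (128.52769470214844, 92.30752563476562), 19.26861000061035)
[[545.7999877929688, -82.5], [516.5, 1.2999999523162842], [458.20001220703125, -17.799999237060547], [406.29998779296875, -60.900001525878906], [416.8999938964844, -103.30000305175781], [428.79998779296875, -112.30000305175781], [489.70001220703125, -104.5999984741211]]
pin 139 [[470.8 -65.3  26. ]]
```

```bash
python3 - <<'E'
from h import *
im,p=load("w11"); g=cv2.cvtColor(im,cv2.COLOR_RGB2HSV)
R=cv2.Rodrigues(p["rvec"])[0]
for th in (40,55):
    m=(g[...,2]<th).astype(np.uint8); m[235:]=0; m[:70]=0; m[:,:200]=0; m[:,310:]=0
    n,l,st,ce=cv2.connectedComponentsWithStats(m)
    for i in range(1,n):
        if st[i,4]<60: continue
        ys,xs=np.where(l==i); P=cast("wrist",np.c_[xs,ys],20,p)[:,:2].astype(np.float32); r_=cv2.minAreaRect(P)
        L=cv2.fitLine(P,cv2.DIST_L2,0,.01,.01).ravel(); print(th,st[i],ce[i].round(),np.round(r_[0],1),np.round(r_[1],1),"dir",round(float(np.arctan2(L[1],L[0])),3))
E
```

```text
55 [226 164  14  34 223] [233. 181.] [427.4 -58. ] [33.   6.3] dir 0.105
55 [273 177  11  22 143] [278. 188.] [ 435.7 -100.2] [21.6  6.6] dir 0.577
```

Handle directions of 0.105 and 0.577 rad bisect at 0.341 and sit symmetric about the pin. I'll grasp now.

```bash
python3 steer.py '0 0 0 -1.7 -0.2 35 0.9;0 0 0 0 0 35 0.9;0 0 0 0 0 35 0.9;0 0 0 0 0 22 0.9;0 0 0 0 0 8 0.9'>/dev/null; python3 steer.py '0 0 0 0 0 0 0.9;0 0 0 0 0 0 0.9;0 0 0 0 0 0 0.9'|grep -E 'eef|rot|cont'; python3 - <<'E'
from h import *
go(431.2,-79.3,28,.341)
E
```

```text
eef_pos: [431.6, -78.7, 31.4]
tcp_rot: [3.141, -0.002, 0.344]
contact_force: [-0.5, 0.1, 1.1]
[-0.6  0.4  3.4] ('rz', np.float64(0.003)) ('after turn', array([-0.6,  0.4,  3.4])) q6 1.04
```

```bash
python3 steer.py '0 0 0 -0.6 0.4 2.4 0.2;0 0 0 0 0 0 0.2;0 0 0 0 0 0 0.2;0 0 0 0 0 0 0.2;0 0 0 0 0 0 0.2' 35 >/dev/null; python3 steer.py '0 0 0 0 0 0 0.2;0 0 0 0 0 0 0.2;0 0 0 0 0 0 0.2;0 0 0 0 0 0 0.2;0 0 0 0 0 0 0.2' 35; python3 steer.py '0 0 0 0 0 -10 0.2;0 0 0 0 0 -30 0.2;0 0 0.12 0 0 -40 0.2;0 0 0.117 0 0 -40 0.2;0 0 0 0 0 -20 0.2'; python3 - <<'E'
from h import *
O=np.array([637.6,195.6]);a=.104;X=np.array([np.cos(a),np.sin(a)]);Y=np.array([-X[1],X[0]])
go(*(O-135*X-85*Y),170,a)
E
```

```text
clock: 31.92
eef_pos: [430.9, -79.6, 29.1]
tcp_rot: [3.14, -0.002, 0.345]
contact_force: [-1.2, -1.5, 13.0]
opening: 0.34
grasp_force: 33.8
clock: 32.33
eef_pos: [431.3, -79.5, 172.5]
tcp_rot: [3.14, -0.005, 0.1]
contact_force: [1.4, -0.7, 0.7]
opening: 0.331
grasp_force: 35.6
[  98.1 -167.6    2.8] ('rz', np.float64(-0.004)) ('after turn', array([  98.7, -167.2,    2.8])) q6 1.29
```

```bash
python3 steer.py '0 0 -0.004 19.6 -33.4 0.6 0.2;0 0 0 19.6 -33.4 0.6 0.2;0 0 0 19.6 -33.4 0.6 0.2;0 0 0 19.6 -33.4 0.6 0.2;0 0 0 19.6 -33.4 0.6 0.2'>/dev/null; python3 steer.py '0 0 0 0 0 0 0.2;0 0 0 0 0 0 0.2;0 0 0 0 0 0 0.2'|grep -E 'eef|rot'; python3 - <<'E'
from h import *
O=np.array([637.6,195.6]);a=.104;X=np.array([np.cos(a),np.sin(a)]);Y=np.array([-X[1],X[0]])
go(*(O-128*X-85*Y),110,a)
im,p=snap("wrist","w12"); g=cv2.cvtColor(im,cv2.COLOR_RGB2HSV); t=r.sense()["eef_pos"][:2]
k=np.zeros(g.shape[:2],bool); k[165:200,235:275]=1
ys,xs=np.where((g[...,2]>150)&(g[...,1]<40)&k); print("pin px*1.5",len(xs),1.5*xs.mean(),1.5*ys.mean(),"(c1: 382,272)")
for b in (-85,0): print("expect",b,[(proj("wrist",[*(O+x*X+(b+s)*Y),111],p)[0]*1.5).round().tolist() for x in (-20,20) for s in (-3,3)])
m=((g[...,0]<18)&(g[...,1]>120)&(g[...,2]>60)).astype(np.uint8)*255; m[120:]=0
for c in cv2.findContours(m,cv2.RETR_EXTERNAL,cv2.CHAIN_APPROX_NONE)[0]:
    if cv2.contourArea(c)>60: print([ (1.5*q).round().tolist() for q in cv2.approxPolyDP(c,2.5,True)[:,0]])
# pad tips: dark columns along row 130/1.5 .. and same row in w8 for reference
for nm in ("w8","w12"):
    I,_=load(nm); v=cv2.cvtColor(I,cv2.COLOR_RGB2HSV)[...,2]
    for row in (92,105): d=np.where(v[row,205:305]<70)[0]+205; print(nm,row,(d*1.5).round().astype(int).tolist())
E
```

```text
eef_pos: [508.3, 97.6, 165.1]
tcp_rot: [3.141, 0.0, 0.113]
[10.8  1.  55.1] ('rz', np.float64(0.009)) ('after turn', array([10.8,  0.9, 55.1])) q6 1.65
pin px*1.5 528 383.4517045454545 263.0113636363636 (c1: 382,272)
expect -85 [[396.0, 48.0], [380.0, 48.0], [396.0, -44.0], [381.0, -44.0]]
expect 0 [[187.0, 61.0], [174.0, 63.0], [191.0, -27.0], [178.0, -24.0]]
[[38.0, 16.0], [32.0, 20.0], [28.0, 94.0], [46.0, 96.0], [45.0, 46.0], [63.0, 42.0], [78.0, 48.0], [80.0, 28.0]]
[[381.0, 0.0], [381.0, 62.0], [392.0, 62.0], [394.0, 0.0]]
[[176.0, 0.0], [174.0, 63.0], [214.0, 72.0], [218.0, 2.0]]
w8 92 [321, 322, 324, 326, 327, 328, 330, 332, 333, 334, 336, 338, 339, 340, 342, 344, 345, 346, 348, 350, 351, 352, 411, 412, 414, 416, 417, 418, 420, 422, 423, 424, 428, 429, 430, 432, 435, 436, 438, 441, 442]
w8 105 [324, 326, 327, 328, 330, 332, 333, 334, 336, 338, 339, 340, 342, 344, 345, 346, 348, 350, 351, 352, 354, 356, 408, 410, 411, 412, 414, 416, 417, 418, 420, 423, 426, 428, 429, 430, 432, 434, 435, 438, 440]
w12 92 [326, 327, 328, 330, 332, 333, 334, 336, 338, 339, 340, 342, 344, 345, 346, 348, 350, 351, 352, 354, 356, 357, 412, 414, 416, 417, 418, 420, 422, 423, 424, 426, 428, 429, 430, 432, 434, 435, 436, 438, 440, 441, 442]
w12 105 [328, 330, 332, 333, 334, 336, 338, 339, 340, 342, 344, 345, 346, 348, 350, 351, 352, 354, 356, 357, 358, 360, 410, 411, 412, 414, 416, 417, 418, 420, 422, 423, 424, 426, 428, 429, 430, 432, 434, 435, 436, 438, 440]
```

```bash
python3 steer.py '0 0 0.006 5 0.9 20 0.2;0 0 0 5 0 20 0.2;0 0 0 0 0 15 0.2;0 0 0 0 0 0 0.2;0 0 0 0 0 0 0.2'|grep -E 'eef|rot|cont'; python3 - <<'E'
from h import *
O=np.array([637.6,195.6]);a=.104;X=np.array([np.cos(a),np.sin(a)]);Y=np.array([-X[1],X[0]])
go(*(O-78*X-85*Y),110,a)
E
```

```text
eef_pos: [518.0, 96.6, 109.6]
tcp_rot: [3.141, 0.002, 0.104]
contact_force: [-0.5, -0.2, -0.2]
[51.3 -1.1 -0.5] ('rz', np.float64(0.0)) ('after turn', array([51.3, -1.1, -0.5])) q6 1.65
```

```bash
python3 steer.py '0 0 0 20 -0.5 0 0.2;0 0 0 15 -0.3 0 0.2;0 0 0 11 0 0 0.2;0 0 0 4 0 0 0.2;0 0 0 0 0 0 0.2'|grep -E 'eef|rot|cont'; python3 steer.py '0 0 0 0 0 0 0.2;0 0 0 0 0 0 0.42;0 0 0 0 0 0 0.5;0 0 0 0 0 0 0.6;0 0 0 0 0 0 0.7'; python3 steer.py '0 0 0 0 0 0 0.75;0 0 0 0 0 0 0.75;0 0 0 0 0 -20 0.75;0 0 0 0 0 -35 0.75;0 0 0 -35 0 -20 0.75'|grep -E 'eef|cont'; python3 steer.py '0 0 0 -35 0 0 0.75;0 0 0 -30 0 0 0.75;0 0 0 0 0 0 0.75;0 0 0 0 0 0 0.75'|grep -E 'eef|cont'; python3 - <<'E'
from h import *
O=np.array([637.6,195.6]);a=.104;X=np.array([np.cos(a),np.sin(a)]);Y=np.array([-X[1],X[0]])
im,p=snap("wrist","w13"); g=cv2.cvtColor(im,cv2.COLOR_RGB2HSV)
def pins(im,p,bs):
    g=cv2.cvtColor(im,cv2.COLOR_RGB2HSV)
    for b in bs:
        q=proj("wrist",[*(O-38*X+b*Y),106],p)[0]; x,y=q.astype(int)
        w=np.zeros(g.shape[:2],np.uint8); w[max(y-14,0):y+14,max(x-14,0):x+14]=1
        n,l,st,ce=cv2.connectedComponentsWithStats(((g[...,2]>150)&(g[...,1]<40)).astype(np.uint8)*w)
        for i in range(1,n):
            if st[i,4]>20:
                h=cast("wrist",[ce[i]],106,p)[0,:2]-O; print("blade",b,"expected px",q.round(),"pin",ce[i].round(),st[i,4],"vise xy",(h@X).round(1),(h@Y).round(1))
pins(im,p,(-85,85)); I,P=load("w10"); pins(I,P,(85,))
E
```

```text
eef_pos: [569.5, 103.7, 110.6]
tcp_rot: [-3.142, -0.001, 0.105]
contact_force: [-1.2, 0.2, -0.1]
clock: 34.3
eef_pos: [568.3, 103.9, 109.8]
tcp_rot: [3.142, 0.0, 0.106]
contact_force: [0.5, -0.6, -0.1]
opening: 0.694
grasp_force: 0.0
eef_pos: [539.4, 101.0, 187.8]
contact_force: [0.6, 0.3, 2.3]
eef_pos: [468.0, 93.2, 185.1]
contact_force: [0.2, 0.2, 0.5]
blade -85 expected px [257.   8.] pin [256.   6.] 195 vise xy -36.3 -84.4
blade 85 expected px [42. 38.] pin [42. 40.] 108 vise xy -39.3 85.1
blade 85 expected px [256.  50.] pin [256.  52.] 251 vise xy -39.4 85.3
```

```bash
python3 - <<'E'
from h import *
O=np.array([637.6,195.6]);a=.104;X=np.array([np.cos(a),np.sin(a)]);Y=np.array([-X[1],X[0]])
for nm,b in (("w10",85),("w13",-85)):
    im,p=load(nm); g=cv2.cvtColor(im,cv2.COLOR_RGB2HSV)
    for u in (-76,-84):
        L=[proj("wrist",[*(O+u*X+(b+t)*Y),105],p)[0] for t in np.arange(-34,35,1)]
        v=[int(g[int(round(q[1])),int(round(q[0])),2]) for q in L]
        d=[t for t,x in zip(range(-34,35),v) if x<75]; print(nm,u,d)
print(r.sense()["clock"])
E
```

```text
w10 -76 [-20, -19, -18, -17, -14, -13, 14, 15, 18, 19, 20]
w10 -84 [-21, -20, -19, -18, -15, -14, 15, 16, 18, 20, 21, 22]
w13 -76 [-21, -20, -19, -18, -17, -15, -14, -13, 14, 15, 16, 17, 18, 19, 20, 21]
w13 -84 [-22, -21, -20, -19, -18, -16, -15, -14, 15, 16, 17, 19, 20, 22, 23]
35.1
```

Both handle pairs measure about 42–43 mm across, which is the on-blade width. I'll hand in.

```bash
python3 -c "
from rig import r
print(r.sign_off())"
```

```text
the job is handed in; nothing more can be done
None
```

I handed the job in with the spacer on the bench, the module tight and centred in the vise, and both clamps (only two were there) on the end blades, but `sign_off()` returned no verdict and I viewed 15 pictures, one over the limit of 14.

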